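# Refit the washed stove knobs, shut the open valves and test the igniter

### The arm

A 6-joint arm with a two-finger parallel gripper is mounted at the origin on the work surface. World frame = base frame: x ahead of the robot, y to its left, z up, the work surface at z = 0. Lengths are in m, angles in rad, forces in N, time in s.
With the tool pointing down it reaches from about 0.35 to 0.975 m from the base axis. Payload 4.9 kg.
Tool frame: the origin (TCP) lies at the very end of the fingers, on their centre line; the grasp point (between the pads) lies 19 mm behind it; x points along the fingers, z is the direction in which the jaws open and shut, and the axes are right-handed (so a half turn about x gives the same grasp; the last joint's range is limited). The gripper opens to 85 mm and grips with 20 to 120 N. Pads are 22 mm wide; open, the fingers measure 114 mm over their backs; the gripper's body (76 mm by 85 mm) begins 54 mm behind the grasp point. The pads swing forward as they close: fully open they stand 13 mm farther back than shut.
Start: joints at [1.11, 0.053, 1.613, -0, 1.476, -0.119], TCP at [0.209, 0.589, 0.231] pointing down, gripper open.
Joint ranges: [-3.01, 3.01], [-1.01, 2.22], [0.06, 2.58], [-1.02, 4.17], [0.09, 2.62], [-3.14, 3.14]. Speed limits (rad/s): [2.57, 2.57, 3.14, 3.14, 3.14, 3.14].

### API

Orientations are given as a unit quaternion [w, x, y, z].
In Python, from plant import manip, viewer gives the robot as it stands.
- The arm moves only by the shell command python3 -m inch 'ROWS'. ROWS is JSON, a list of rows, each an object with "fingers": the opening, from -1 (shut) to 1 (fully open), so that 0 is half open; "delta_pos": the shift along the tool's x, y, z in cm, a list of three; "twist": the turn, a rotation vector about the tool's x, y, z in degrees, a list of three. A call has 1 to 5 rows; each row shifts and turns the commanded pose from where the row before left it, along the tool's axes as they then stand; what a row does not reach is not made up. A row lasts 1/8 s, in which the tool goes at most 62.5 mm and 10.7 degrees, less where a joint would pass 70% of its speed; a pose out of reach is approached as far as the arm can. A call is refused whole if a number of a shift passes 6.25 or a number of a turn 10.7, either way. A call with a gripper value outside its range is refused whole. The fingers move at their own pace and stop on an object; the grip force is fixed at half the most. Time passes only in rows, so rows that do not move let the fingers close. It gives the time, the measured TCP pose, the force and the opening at its end, in the units of the state.
- manip.state(): the state, without advancing time (a new reading comes with each control period).
- viewer.grab_frame(name): name is "side" or "top"; returns a dict with "pixels" (400x640x3 uint8, blue, green, red), "range_z" (400x640 float32, m along the optical axis (not along the pixel's ray), 0 where there is no reading), "K" (3x3 intrinsics, pixels), "pose" (4x4, takes a point from camera to world coordinates). Camera axes: x right, y down, z forward; pixel columns grow to the right and rows downward; lengths in m; the calibration is good to about 2 mm. A picture is of the moment at which its call begins.
- manip.job_done(): hands the job in, once; it reports no verdict.
The state is a dict: "time": time; "joint_pos": joint angles; "joint_vel": joint speeds; "joint_efforts": joint torques, N m; "tool_pos": TCP position; "tool_rot": TCP orientation; "contact_force": force on the tool from outside, world axes, zero at the start; "ft_torque": the same for the moment, N m; "gripper_width": opening from 0.0 (shut) to 1.0 (fully open).
Only numpy, scipy, OpenCV 4.12 (cv2) and the standard library are available. Lean on these libraries where they do the work, as an engineer would, in place of code of your own. Each camera call takes 0.05 s, during which the arm holds its last target.

### The job

The stove's knobs are back from the wash: fit every knob lying on the stand onto a valve spindle of its own, pushed fully down with its white pointer over that spindle's white tab, and turn the valves that were left open fully shut; if a knob is missing, the valves left open come first. Then, with the extractor fan switched on, press the red igniter plunger right down to its stop, let it spring back, and switch the fan off again; never press the igniter while a valve is open. Leave the sauce bowls, the stopper and the skimmer where they are.

Things in the scene. Friction and masses are not known exactly. Their poses are not given: they have to be found in the camera images.
- knob_1: Loose stove knob, black, 44 (x) x 30 (y) x 36 mm, 60 g, upright on its underside. Origin: centre of the underside. White stripe on top and on the +x end = its pointer (its own +x). Square bore from below, 11.5 mm wide, sides parallel to x and y, 17 mm deep, closed on top. Hold it across its long faces (30 mm, along y). May be absent.
- knob_2: Loose stove knob, black, 44 (x) x 30 (y) x 36 mm, 60 g, upright on its underside. Origin: centre of the underside. White stripe on top and on the +x end = its pointer (its own +x). Square bore from below, 11.5 mm wide, sides parallel to x and y, 17 mm deep, closed on top. Hold it across its long faces (30 mm, along y). May be absent.
- knob_3: Loose stove knob, black, 44 (x) x 30 (y) x 36 mm, 60 g, upright on its underside. Origin: centre of the underside. White stripe on top and on the +x end = its pointer (its own +x). Square bore from below, 11.5 mm wide, sides parallel to x and y, 17 mm deep, closed on top. Hold it across its long faces (30 mm, along y). May be absent.
- knob_4: Loose stove knob, black, 44 (x) x 30 (y) x 36 mm, 60 g, upright on its underside. Origin: centre of the underside. White stripe on top and on the +x end = its pointer (its own +x). Square bore from below, 11.5 mm wide, sides parallel to x and y, 17 mm deep, closed on top. Hold it across its long faces (30 mm, along y). May be absent.
- seat_a (a point): Point on valve A's axis where a fitted knob's underside rests: top of its 52 mm plate, 89 mm above the stand. z up; x along the white tab, turning with the spindle. Valves stand in a row 110 mm apart (order varies), 32 mm behind the stove's front edge (top 85 mm up). Brass spindle: 10 mm square along this x and y, 15 mm high, top 5 mm tapering to 5.6 mm.
- tab_a (a point): The white tab at the foot of valve A's spindle, 30 mm from its axis along the spindle's x: it shows how the valve stands, and a fitted knob's pointer must lie over it. 25 to 37 mm from the axis, below the plate's top, no obstacle.
- spindle_a (a joint): Turn of valve A's spindle: 0 = shut (stop; the tab points straight to the burners, at the red mark on the panel), growing anticlockwise seen from above as it opens, stop at 1.5 rad. Stiff (0.035 N m), stays where left. The play between knob and spindle is about 0.15 rad either way.
- seat_b (a point): Point on valve B's axis where a fitted knob's underside rests: top of its 52 mm plate, 89 mm above the stand. z up; x along the white tab, turning with the spindle. Valves stand in a row 110 mm apart (order varies), 32 mm behind the stove's front edge (top 85 mm up). Brass spindle: 10 mm square along this x and y, 15 mm high, top 5 mm tapering to 5.6 mm.
- tab_b (a point): The white tab at the foot of valve B's spindle, 30 mm from its axis along the spindle's x: it shows how the valve stands, and a fitted knob's pointer must lie over it. 25 to 37 mm from the axis, below the plate's top, no obstacle.
- spindle_b (a joint): Turn of valve B's spindle: 0 = shut (stop; the tab points straight to the burners, at the red mark on the panel), growing anticlockwise seen from above as it opens, stop at 1.5 rad. Stiff (0.035 N m), stays where left. The play between knob and spindle is about 0.15 rad either way.
- seat_c (a point): Point on valve C's axis where a fitted knob's underside rests: top of its 52 mm plate, 89 mm above the stand. z up; x along the white tab, turning with the spindle. Valves stand in a row 110 mm apart (order varies), 32 mm behind the stove's front edge (top 85 mm up). Brass spindle: 10 mm square along this x and y, 15 mm high, top 5 mm tapering to 5.6 mm.
- tab_c (a point): The white tab at the foot of valve C's spindle, 30 mm from its axis along the spindle's x: it shows how the valve stands, and a fitted knob's pointer must lie over it. 25 to 37 mm from the axis, below the plate's top, no obstacle.
- spindle_c (a joint): Turn of valve C's spindle: 0 = shut (stop; the tab points straight to the burners, at the red mark on the panel), growing anticlockwise seen from above as it opens, stop at 1.5 rad. Stiff (0.035 N m), stays where left. The play between knob and spindle is about 0.15 rad either way.
- seat_d (a point): Point on valve D's axis where a fitted knob's underside rests: top of its 52 mm plate, 89 mm above the stand. z up; x along the white tab, turning with the spindle. Valves stand in a row 110 mm apart (order varies), 32 mm behind the stove's front edge (top 85 mm up). Brass spindle: 10 mm square along this x and y, 15 mm high, top 5 mm tapering to 5.6 mm.
- tab_d (a point): The white tab at the foot of valve D's spindle, 30 mm from its axis along the spindle's x: it shows how the valve stands, and a fitted knob's pointer must lie over it. 25 to 37 mm from the axis, below the plate's top, no obstacle.
- spindle_d (a joint): Turn of valve D's spindle: 0 = shut (stop; the tab points straight to the burners, at the red mark on the panel), growing anticlockwise seen from above as it opens, stop at 1.5 rad. Stiff (0.035 N m), stays where left. The play between knob and spindle is about 0.15 rad either way.
- igniter (a joint): Travel of the igniter plunger at the left end of the stove panel, 100 mm left of the last valve: 0 = up, 0.010 m = at its stop, moves straight down; spring 2 N at the start to 7 N at the stop; springs back when let go.
- igniter_top (a point): Centre of the top of the igniter's red round head (32 mm across), which moves with it; 116 mm above the stand when up.
- fan_switch (a joint): Toggle of the fixed white extractor fan (base 200 x 180 mm, 45 mm high): 0 = off (bat leans to the fan's right, -y), 0.9 rad = on (leans to +y, towards a green dot). Pivot 47 mm above the stand, hinge along the fan's x. About 1.5 N at the tip, stays where left. Behind it, 95 mm from the pivot (+x), stands a drum 200 mm wide, 265 mm high.
- switch_tip (a point): Centre of the ball (13 mm across) at the tip of the steel bat toggle, 79 mm above the stand when off or on, 83 mm half-way. Its frame turns with the bat; its x stays level, along the fan's x (away from the robot). In this frame the pivot lies at (0, 15.7, -32.4) mm from the tip (36 mm away).
- bowl_white: Bystander: loose white ceramic sauce bowl, 110 mm across, 45 mm high, origin under its centre.
- bowl_blue: Bystander: loose blue ceramic sauce bowl, 110 mm across, 45 mm high, origin under its centre.
- stopper: Bystander: loose glass cruet stopper, 28 mm across, 32 mm high, standing, origin under its centre.
- skimmer: Bystander: loose wooden skimmer lying flat, 285 mm long along its x, handle to -x, cup 90 mm across and 18 mm high at 80 mm along x.
Mind the look-alikes: they are no part of the job. What is shaped like the knob_2 but orange is not meant. Leave any purple look-alike of the knob_1 alone.

How it is judged:
On the way, in this order (a step that is already met when the one before it is completed fails the run):
1. every knob present is fully down on a spindle with its pointer over the tab, both valves that were open have one, and all valves are shut (((distance between knob_1 and seat_a below 0.004 m and x of tab_a in the frame of knob_1 above 0.026 m) or (distance between knob_1 and seat_b below 0.004 m and x of tab_b in the frame of knob_1 above 0.026 m) or (distance between knob_1 and seat_c below 0.004 m and x of tab_c in the frame of knob_1 above 0.026 m) or (distance between knob_1 and seat_d below 0.004 m and x of tab_d in the frame of knob_1 above 0.026 m)) and ((distance between knob_2 and seat_a below 0.004 m and x of tab_a in the frame of knob_2 above 0.026 m) or (distance between knob_2 and seat_b below 0.004 m and x of tab_b in the frame of knob_2 above 0.026 m) or (distance between knob_2 and seat_c below 0.004 m and x of tab_c in the frame of knob_2 above 0.026 m) or (distance between knob_2 and seat_d below 0.004 m and x of tab_d in the frame of knob_2 above 0.026 m)) and ((distance between knob_3 and seat_a below 0.004 m and x of tab_a in the frame of knob_3 above 0.026 m) or (distance between knob_3 and seat_b below 0.004 m and x of tab_b in the frame of knob_3 above 0.026 m) or (distance between knob_3 and seat_c below 0.004 m and x of tab_c in the frame of knob_3 above 0.026 m) or (distance between knob_3 and seat_d below 0.004 m and x of tab_d in the frame of knob_3 above 0.026 m)) and ((distance between knob_4 and seat_a below 0.004 m and x of tab_a in the frame of knob_4 above 0.026 m) or (distance between knob_4 and seat_b below 0.004 m and x of tab_b in the frame of knob_4 above 0.026 m) or (distance between knob_4 and seat_c below 0.004 m and x of tab_c in the frame of knob_4 above 0.026 m) or (distance between knob_4 and seat_d below 0.004 m and x of tab_d in the frame of knob_4 above 0.026 m)) and ((distance between knob_1 and seat_a below 0.004 m and x of tab_a in the frame of knob_1 above 0.026 m) or (distance between knob_2 and seat_a below 0.004 m and x of tab_a in the frame of knob_2 above 0.026 m) or (distance between knob_3 and seat_a below 0.004 m and x of tab_a in the frame of knob_3 above 0.026 m) or (distance between knob_4 and seat_a below 0.004 m and x of tab_a in the frame of knob_4 above 0.026 m)) and ((distance between knob_1 and seat_b below 0.004 m and x of tab_b in the frame of knob_1 above 0.026 m) or (distance between knob_2 and seat_b below 0.004 m and x of tab_b in the frame of knob_2 above 0.026 m) or (distance between knob_3 and seat_b below 0.004 m and x of tab_b in the frame of knob_3 above 0.026 m) or (distance between knob_4 and seat_b below 0.004 m and x of tab_b in the frame of knob_4 above 0.026 m)) and value of joint each of spindle_a, spindle_b, spindle_c, spindle_d below 0.12 rad), for 0.2 s.
2. the igniter plunger is pressed down to its stop with the fan switched on (value of joint igniter above 0.0088 m and value of joint fan_switch above 0.75 rad), for 0.05 s.
At the end, for the whole second after the job is handed in: Every knob is on a spindle, underside within 4 mm of its seat, pointer within 30 degrees of the tab, and both valves found open have one; all valves are shut (under 0.12 rad); the igniter was pressed (over 8.8 mm) with the fan on (over 0.75 rad) and is up; the fan is off (under 0.15 rad) (all of step 1 and value of joint igniter below 0.001 m and value of joint fan_switch below 0.15 rad and linear speed of each of knob_1, knob_2, knob_3, knob_4 below 0.02 m/s); the robot touches nothing.
It fails at once if the igniter is pressed while a valve is open (value of joint igniter above 0.005 m and value of joint any of spindle_a, spindle_b, spindle_c, spindle_d above 0.3 rad).
It fails at once if a sauce bowl, the stopper or the skimmer is moved more than 3 cm (distance of any of bowl_white, bowl_blue, stopper, skimmer from where it was at the start of the episode above 0.03 m).
Of knob_1, knob_2, knob_3, knob_4 only 3 to 4 are there at a start; the rules pass over those that are not, and their reading is None.
At some moment in a run one of knob_1, knob_2, knob_3, knob_4 may be knocked a few centimetres aside while the robot is not near it.
It also fails if it takes over 192 s, if anything falls off the work surface, if the arm or the gripper's body presses on something with over 40 N, if the wrist force passes 120 N, or if a joint passes its speed limit or range.

## Working session

There is one attempt and no reset: what is moved stays moved. The work goes in short steps, Python scripts to look and compute and a shell command to move; the robot and the scene stay as the last step left them, time stands still between calls to the robot, and variables do not carry over. Pictures are saved under pics/ and viewed, and the job is handed in when it is done.

```bash
mkdir -p pics; ls; cat > h.py <<'E'
import numpy as np, cv2
from plant import manip, viewer
def grab(n,tag):
    f=viewer.grab_frame(n); np.savez('pics/%s.npz'%tag,**{k:np.asarray(v) for k,v in f.items()})
    cv2.imwrite('pics/%s.png'%tag,f['pixels']); return f
def load(tag):
    return dict(np.load('pics/%s.npz'%tag))
def ray(f,u,v,z):
    d=f['pose'][:3,:3]@np.linalg.inv(f['K'])@np.array([u,v,1.]); o=f['pose'][:3,3]
    return o+d*(z-o[2])/d[2]
def pts(f):
    h,w=f['range_z'].shape; u,v=np.meshgrid(np.arange(w),np.arange(h)); Z=f['range_z']
    c=np.stack([u*Z,v*Z,Z],-1)@np.linalg.inv(f['K']).T
    return c@f['pose'][:3,:3].T+f['pose'][:3,3]
def proj(f,p):
    c=np.linalg.inv(f['pose'])@np.append(p,1); q=f['K']@c[:3]; return q[:2]/q[2]
E
python3 - <<'E'
from h import *
for n in('top','side'):
    f=grab(n,n+'0'); print(n,f['K'],f['pose'])
print(manip.state())
E
```

```text
pics
top [[417.58733408   0.         321.36661984]
 [  0.         417.58733408 200.15204205]
 [  0.           0.           1.        ]] [[ 0.00484462 -0.98480369  0.17360364  0.23432998]
 [-0.99997965 -0.00405056  0.00492795 -0.00822334]
 [-0.00414987 -0.17362398 -0.98480328  1.49873135]
 [ 0.          0.          0.          1.        ]]
side [[416.1213291    0.         321.87381844]
 [  0.         416.1213291  203.03716406]
 [  0.           0.           1.        ]] [[ 0.87794564 -0.26845962  0.39641     0.02582499]
 [-0.47864059 -0.47365742  0.73929144 -0.86078674]
 [-0.01070736 -0.83879561 -0.54434114  0.75541715]
 [ 0.          0.          0.          1.        ]]
{'time': 0.1, 'joint_pos': array([ 1.11001197e+00,  5.32944129e-02,  1.61417970e+00, -1.38099622e-05,
        1.47598881e+00, -1.19010924e-01]), 'joint_vel': array([-1.02793493e-03, -8.89878849e-04, -4.00649278e-04,  7.18779307e-05,
        1.91083289e-03,  8.06310115e-04]), 'joint_efforts': array([ 3.49013690e-04, -3.94902742e+01, -3.71363211e+01, -6.86282442e-05,
        4.04597085e-03, -1.90250819e-05]), 'tool_pos': array([0.20922817, 0.58833285, 0.23016999]), 'tool_rot': array([ 0.57716537, -0.40800795,  0.57832417,  0.4073706 ]), 'contact_force': array([ 0.20961692,  0.00788304, -0.35476309]), 'ft_torque': array([ 0.00127708, -0.02370466,  0.01467199]), 'gripper_width': 1.0002647032863203}
```

View pics/top0.png

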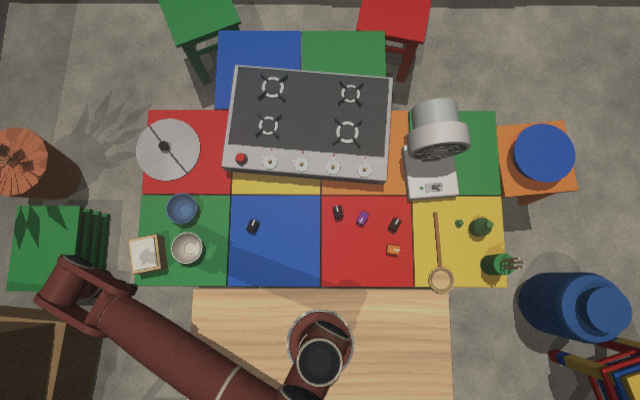

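View pics/side0.png

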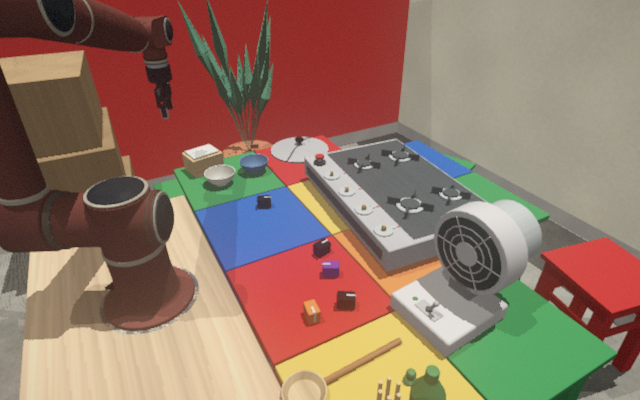

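The top view shows three black knobs, at (253,226), (338,212) and (395,224). The purple (362,218) and orange (393,250) pieces are look-alikes. The valves run from (270,162) to (364,170), the igniter is at (241,158) and the fan is at (432,165). I'll zoom in next.

```bash
python3 - <<'E'
from h import *
t=load('top0')['pixels']; s=load('side0')['pixels']
cv2.imwrite('pics/z1.png',cv2.resize(t[145:195,225:385],(800,250),interpolation=cv2.INTER_CUBIC))
a=cv2.resize(t[195:265,235:415],(800,311),interpolation=cv2.INTER_CUBIC)
b=cv2.resize(s[140:250,300:420],(400,280)if 0 else (306,280),interpolation=cv2.INTER_CUBIC)
c=cv2.resize(s[180:320,245:405],(320,280),interpolation=cv2.INTER_CUBIC)
o=np.zeros((600,800,3),np.uint8); o[:311]=a; o[315:595,:306]=b; o[315:595,320:640]=c
cv2.imwrite('pics/z2.png',o)
E
```

```text
(no output)
```

View pics/z1.png

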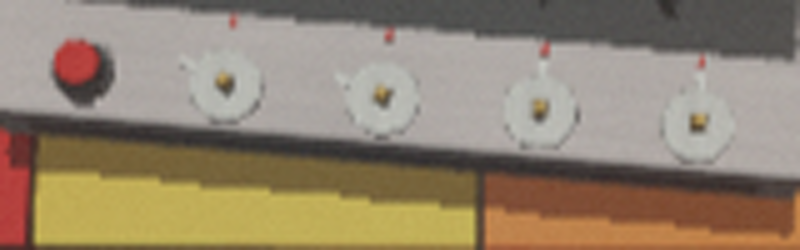

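View pics/z2.png

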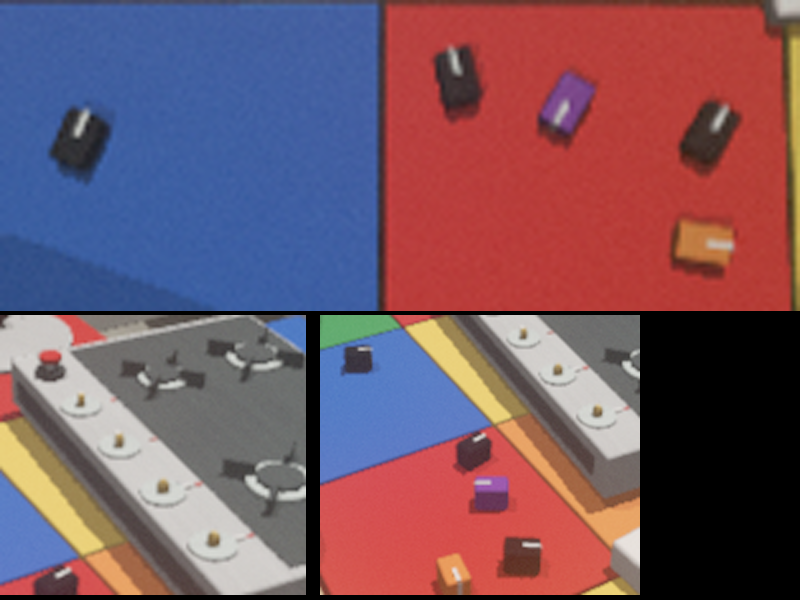

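```bash
cat > meas.py <<'E'
from h import *
def blob(f,mask,u,v,r):
    ys,xs=np.nonzero(mask); k=(xs-u)**2+(ys-v)**2<r*r
    return xs[k],ys[k]
E
python3 - <<'E'
from meas import *
# brass: saturated yellow-brown
for tag,cs in (('top0',[(270,161.5),(301.5,164),(333,166.7),(364.7,169.3)]),('side0',[(331.5,174),(346.7,190),(364,208),(383.5,228.5)])):
    f=load(tag); im=f['pixels']; hsv=cv2.cvtColor(im,cv2.COLOR_BGR2HSV)
    w=np.clip(hsv[...,1].astype(float)-60,0,None)*((hsv[...,0]>10)&(hsv[...,0]<32))
    for u,v in cs:
        ys,xs=np.mgrid[0:400,0:640]; k=((xs-u)**2+(ys-v)**2<49)*w
        c=np.array([(xs*k).sum(),(ys*k).sum()])/k.sum()
        print(tag,c,(k>0).sum(), ray(f,*c,0.0985))
        print(im[int(v)-3:int(v)+4,int(u)].tolist()) if u in(270,331.5) else 0
    P=pts(f); 
    print('depth panel', P[int(cs[0][1]),int(cs[0][0])], P[180,300] if tag=='top0' else '')
E
```

```text
top0 [269.27697842 160.76978417] 7 [0.61895903 0.17990938 0.0985    ]
[[176, 181, 181], [153, 169, 173], [95, 133, 151], [61, 91, 110], [60, 78, 88], [85, 93, 94], [140, 145, 145]]
top0 [300.79856115 163.39568345] 7 [0.60998406 0.07055982 0.0985    ]
top0 [332.42605634 166.05633803] 6 [ 0.60091276 -0.03883904  0.0985    ]
top0 [364.05449591 168.82833787] 9 [ 0.59147276 -0.14791634  0.0985    ]
depth panel [0.61646121 0.17656749 0.10464254] [ 0.57363501  0.07824512 -0.00087331]
side0 [331.45625  172.828125] 10 [0.61812617 0.17499504 0.0985    ]
[[136, 178, 198], [91, 135, 159], [82, 118, 142], [74, 102, 122], [83, 105, 119], [172, 179, 180], [209, 213, 212]]
side0 [346.47398844 188.64450867] 10 [0.60843302 0.06530258 0.0985    ]
side0 [363.62756052 206.75046555] 16 [ 0.59863107 -0.04449735  0.0985    ]
side0 [383.51332398 227.48807854] 20 [ 0.58944976 -0.15382358  0.0985    ]
depth panel [0.6161355  0.17449853 0.09492348]
```

```bash
python3 - <<'E'
from meas import *
from scipy.optimize import least_squares
for tag,cs in (('top0',[(270,161.5),(301.5,164),(333,166.7),(364.7,169.3)]),('side0',[(331.5,174.5),(346.7,190.5),(364,208.5),(383.5,229.5)])):
    f=load(tag); g=f['pixels'].astype(np.float32); 
    gg=cv2.cvtColor(f['pixels'],cv2.COLOR_BGR2GRAY).astype(np.float32)
    print(gg[int(cs[0][1])-12:int(cs[0][1])+12,int(cs[0][0])].astype(int))
    print(gg[int(cs[1][1]),int(cs[1][0])-14:int(cs[1][0])+14].astype(int))
    # panel patch fit: rectify on plane z=0.089 at 0.5mm
    for (u,v) in cs:
        c=ray(f,u,v,0.089)
        n=90; ax=np.arange(-n,n+1)*0.0005
        X=c[0]-ax[:,None]; Y=c[1]-ax[None,:]; X,Y=np.broadcast_arrays(X,Y)
        W=np.stack([X,Y,np.full_like(X,.089)],-1)
        T=np.linalg.inv(f['pose']); q=(W@T[:3,:3].T+T[:3,3])@f['K'].T; q=(q[...,:2]/q[...,2:]).astype(np.float32)
        r=cv2.remap(f['pixels'],q[...,0],q[...,1],cv2.INTER_CUBIC)
        cv2.imwrite('pics/r_%s_%d.png'%(tag,u),cv2.resize(r,None,fx=2,fy=2))
        print(c)
E
python3 - <<'E'
import cv2,glob,numpy as np
rows=[np.hstack([cv2.resize(cv2.imread(p),(200,200)) for p in sorted(glob.glob('pics/r_%s*'%t))]) for t in('top','side')]
cv2.imwrite('pics/rect.png',np.vstack(rows))
E
```

```text
[161 167 170 172 172 174 180 179 179 180 168 134  93  79  92 144 186 184
 186 164 125 143  82  66]
[170 171 168 167 170 169 169 180 183 185 184 179 151 102 113  91 158 182
 184 181 182 181 167 169 170 169 170 170]
[0.61894914 0.17859377 0.089     ]
[0.61037167 0.06862244 0.089     ]
[ 0.60110185 -0.04104252  0.089     ]
[ 0.59221922 -0.15108239  0.089     ]
[206 205 205 206 206 206 205 209 209 179 137 121 105 107 179 212 202 157
 169 204 206 204 204 204]
[114 147 185 200 203 204 202 209 213 211 211 211 187 138 104 103 160 202
 211 212 210 211 210 206 206 206 207 208]
[0.62118337 0.18002854 0.089     ]
[0.61167474 0.06888188 0.089     ]
[ 0.60281112 -0.04085332  0.089     ]
[ 0.59225679 -0.15098263  0.089     ]
```

View pics/rect.png

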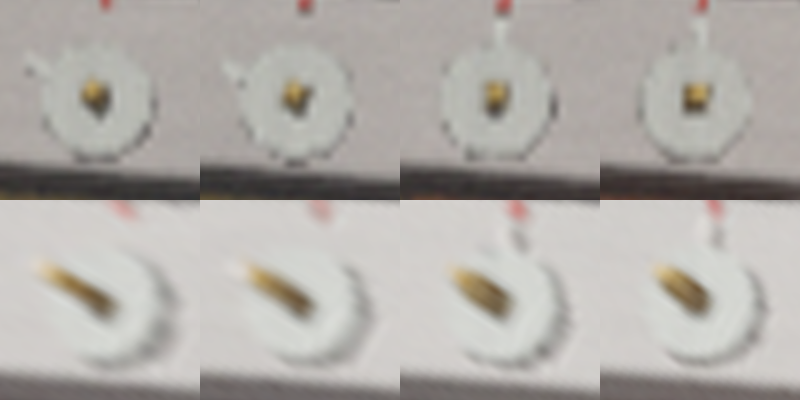

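```bash
cat > plates.py <<'E'
from meas import *
def plate(f,c,save=None):
    n=70; ax=np.arange(-n,n+1)*0.0005
    X,Y=np.broadcast_arrays(c[0]-ax[:,None],c[1]-ax[None,:])
    W=np.stack([X,Y,np.full_like(X,.089)],-1)
    T=np.linalg.inv(f['pose']); q=(W@T[:3,:3].T+T[:3,3])@f['K'].T; q=(q[...,:2]/q[...,2:]).astype(np.float32)
    r=cv2.remap(f['pixels'],q[...,0],q[...,1],cv2.INTER_LINEAR).astype(np.float32)
    d=cv2.GaussianBlur(r[...,1]-r[...,2],(0,0),2)
    # matched disc of 26 mm radius: ring contrast (colour difference, brass masked)
    k=np.hypot(*np.meshgrid(np.arange(-62,63),np.arange(-62,63)))
    ker=((k<52)&(k>24)).astype(np.float32); ker/=ker.sum(); out=((k>=54)&(k<62)).astype(np.float32); out/=out.sum()
    s=cv2.filter2D(d,-1,ker-out,borderType=cv2.BORDER_REPLICATE)
    s[:25]=s[-25:]=-99; s[:,:25]=s[:,-25:]=-99
    i,j=np.unravel_index(s.argmax(),s.shape)
    w=np.clip(s-s.max()*0.9,0,None); ii,jj=np.mgrid[0:2*n+1,0:2*n+1]; i,j=(w*ii).sum()/w.sum(),(w*jj).sum()/w.sum()
    return np.array([c[0]-(i-n)*.0005,c[1]-(j-n)*.0005]), s.max()
E
python3 - <<'E'
from plates import *
C=[(.6188,.1785),(.6102,.0687),(.601,-.041),(.5922,-.151)]
for t in('top0','side0'):
    f=load(t); R=[plate(f,c) for c in C]
    A=np.array([r[0] for r in R]); print(t,A.round(4),[r[1].round(1) for r in R]); print(np.linalg.norm(np.diff(A,axis=0),axis=1))
    i=np.arange(4)-1.5
    # constrained fit: direction + mean
    d=(i[:,None]*(A-A.mean(0))).sum(0); d/=np.linalg.norm(d); F=A.mean(0)+i[:,None]*.11*d
    print(F.round(4), 'u',d, 'stove fwd yaw',np.degrees(np.arctan2(-d[0]*-1 if 0 else d[0]*-1, d[1]*-1)))
E
```

```text
top0 [[ 0.6197  0.1801]
 [ 0.6105  0.0701]
 [ 0.6011 -0.0391]
 [ 0.5916 -0.1485]] [np.float32(4.8), np.float32(4.9), np.float32(4.7), np.float32(4.9)]
[0.11039516 0.10965674 0.10977133]
[[ 0.6198  0.1801]
 [ 0.6104  0.0705]
 [ 0.601  -0.0391]
 [ 0.5917 -0.1487]] u [-0.08523449 -0.99636092] stove fwd yaw 4.889508857702546
side0 [[ 0.5998  0.1999]
 [ 0.5907  0.0902]
 [ 0.5815 -0.0194]
 [ 0.5725 -0.1293]] [np.float32(3.3), np.float32(3.1), np.float32(2.9), np.float32(2.8)]
[0.11005118 0.10999999 0.11027676]
[[ 0.5998  0.1998]
 [ 0.5907  0.0901]
 [ 0.5816 -0.0195]
 [ 0.5725 -0.1291]] u [-0.08285162 -0.99656189] stove fwd yaw 4.7524961166784525
```

```bash
python3 - <<'E'
from meas import *
for tag,cs in (('top0',[(269.7,161.7),(301.2,164.3),(333,166.7),(364.7,169.5)]),('side0',[(332,176),(347,192),(364,210),(384,230.5)])):
    f=load(tag); k=8
    for u,v in cs:
        h=18; a=f['pixels'][int(v)-h:int(v)+h,int(u)-h:int(u)+h]
        b=cv2.resize(a,None,fx=k,fy=k,interpolation=cv2.INTER_CUBIC).astype(np.float32); b=cv2.GaussianBlur(b,(0,0),4)
        d=b[...,1]-b[...,2]; 
        sat=b.max(2)-b.min(2)
        # threshold half way panel/plate
        m=((d>np.percentile(d,50)*0.5+np.percentile(d,92)*.5)).astype(np.uint8)
        m=((d>(1.0 if tag=='top0' else 1.0))&(b[...,1]>150)).astype(np.uint8)
        m=cv2.morphologyEx(m,cv2.MORPH_CLOSE,np.ones((61,61))); m=cv2.morphologyEx(m,cv2.MORPH_OPEN,cv2.getStructuringElement(2,(57,57)))
        C=max(cv2.findContours(m,0,1)[0],key=cv2.contourArea,default=None)
        e=cv2.fitEllipse(cv2.convexHull(C)); c=[(e[0][0]+.5)/k-.5+int(u)-h,(e[0][1]+.5)/k-.5+int(v)-h]
        print(tag,np.round(c,2),np.round(np.array(e[1])/k,1),ray(f,*c,.089).round(4), np.percentile(d,[5,50,75,92]).round(1))
E
```

```text
top0 [269.63 161.74] [10.8 12. ] [0.6181 0.1798 0.089 ] [-18.7  -5.1  -2.5   0.5]
top0 [301.   164.23] [11.3 13. ] [0.6096 0.0704 0.089 ] [-18.7  -5.   -2.3   0.7]
top0 [331.03 165.77] [8.2 8.3] [ 0.6044 -0.0342  0.089 ] [-43.   -5.5  -2.6   0.2]Traceback (most recent call last):
  File "<stdin>", line 14, in <module>
cv2.error: OpenCV(4.12.0) /io/opencv/modules/imgproc/src/convhull.cpp:143: error: (-215:Assertion failed) total >= 0 && (depth == CV_32F || depth == CV_32S) in function 'convexHull'
```

```bash
python3 - <<'E'
from meas import *
for tag,cs in (('top0',[(269.7,161.7),(301.2,164.3),(333,166.7),(364.7,169.5)]),('side0',[(332,176),(347,192),(364,210),(384,230.5)])):
    f=load(tag); k=8
    for u,v in cs:
        h=18; a=f['pixels'][int(v)-h:int(v)+h,int(u)-h:int(u)+h]
        b=cv2.resize(a,None,fx=k,fy=k,interpolation=cv2.INTER_CUBIC).astype(np.float32); b=cv2.GaussianBlur(b,(0,0),5)
        d=b[...,1]-b[...,2]; 
        c0=int(h*k); pl=np.median(d[c0-40:c0+40,c0+30:c0+45]) if tag=='top0' else np.median(d[c0+8:c0+30,c0-40:c0+40])
        pan=np.median(d[c0-16*k:c0-9*k,c0+6*k:c0+16*k])
        m=((d>(pl+pan)/2)&(b[...,1]>140)).astype(np.uint8)
        m=cv2.morphologyEx(m,cv2.MORPH_CLOSE,cv2.getStructuringElement(2,(51,51))); m=cv2.morphologyEx(m,cv2.MORPH_OPEN,cv2.getStructuringElement(2,(51,51)))
        n,L,st,ce=cv2.connectedComponentsWithStats(m); l=L[c0+16,c0+16]; 
        C=max(cv2.findContours((L==l).astype(np.uint8),0,1)[0],key=cv2.contourArea)
        e=cv2.fitEllipse(cv2.convexHull(C)); c=[(e[0][0]+.5)/k-.5+int(u)-h,(e[0][1]+.5)/k-.5+int(v)-h]
        print(tag,np.round(c,2),np.round(np.array(e[1])/k,1),ray(f,*c,.089).round(4), pl,pan,l)
E
```

```text
top0 [269.49 161.45] [13.7 14.4] [0.6191 0.1804 0.089 ] 0.8082123 -3.2384415 1
top0 [300.93 164.06] [13.9 14.8] [0.6102 0.0706 0.089 ] 0.91664124 -3.4603271 1
top0 [332.43 166.64] [14.  14.3] [ 0.6013 -0.0391  0.089 ] 0.24085236 -3.1846771 1
top0 [363.95 169.29] [14.4 14.7] [ 0.5922 -0.1485  0.089 ] -0.8569946 -4.549164 1
side0 [331.51 175.22] [ 7.9 15. ] [0.6188 0.1758 0.089 ] 0.8123627 -2.49934 1
side0 [348.82 192.56] [41.8 60.3] [0.611  0.0553 0.089 ] 1.4299698 -0.9329071 0
side0 [365.08 210.36] [43.3 58.1] [ 0.6002 -0.0504  0.089 ] 1.7888718 -0.6544266 0Traceback (most recent call last):
  File "<stdin>", line 14, in <module>
cv2.error: OpenCV(4.12.0) /io/opencv/modules/imgproc/src/shapedescr.cpp:361: error: (-201:Incorrect size of input array) There should be at least 5 points to fit the ellipse in function 'fitEllipseNoDirect'
```

```bash
cat > knobs.py <<'E'
from meas import *
def knobs(f):
    P=pts(f); im=f['pixels']; hsv=cv2.cvtColor(im,cv2.COLOR_BGR2HSV)
    m=((P[...,2]>.028)&(P[...,2]<.046)&(P[...,0]>.3)&(P[...,0]<.56)&(abs(P[...,1])<.3)&(f['range_z']>0)).astype(np.uint8)
    n,L,st,ce=cv2.connectedComponentsWithStats(m); out=[]
    for l in range(1,n):
        if not 25<st[l,4]<400: continue
        k=L==l; c=im[k].mean(0); xy=P[k][:,:2]; 
        u,v=ce[l]; pc=ray(f,u,v,.036)
        Q=np.array([ray(f,a,b,.036)[:2] for b,a in np.argwhere(k)])
        rect=cv2.minAreaRect((Q*1e3).astype(np.float32))
        w,V=np.linalg.eigh(np.cov(Q.T)); d=V[:,1]
        g=im[...,:].min(-1).astype(float)*k; g=np.clip(g-np.median(g[k])-40,0,None)
        ys,xs=np.nonzero(g); W=g[ys,xs]; s=np.array([ray(f,a,b,.036)[:2] for a,b in zip(xs,ys)])
        sc=(s*W[:,None]).sum(0)/W.sum() if len(s) else pc[:2]
        if d@(sc-pc[:2])<0: d=-d
        out.append((pc[:2],np.degrees(np.arctan2(d[1],d[0])),sc,c,st[l,4],P[k][:,2].mean(),rect,(u,v)))
    return out
if __name__=='__main__':
    import sys
    for t in sys.argv[1:]:
        f=load(t)
        for p,a,sc,c,n,z,r,uv in knobs(f):
            q=sc-p; print(t,np.round(uv,1),'xy',p.round(4),'yaw %.1f'%a,'stripe',np.round(np.degrees(np.arctan2(q[1],q[0])),1),np.linalg.norm(q).round(4),'bgr',c.astype(int),n,'z %.4f'%z,'rect',np.round(r[1],0),round(r[2]))
E
python3 knobs.py top0 side0
```

```text
top0 [337.5 212. ] xy [ 0.4498 -0.0584] yaw 13.7 stripe 10.2 0.0129 bgr [59 58 73] 105 z 0.0355 rect [44. 30.] 14
top0 [362.3 217.8] xy [ 0.4295 -0.1458] yaw 148.7 stripe 144.7 0.0076 bgr [127  76 122] 101 z 0.0356 rect [29. 44.] 59
top0 [251.9 225.8] xy [0.3994 0.2433] yaw -16.5 stripe -13.8 0.0126 bgr [66 61 60] 103 z 0.0364 rect [30. 43.] 70
top0 [394.6 224.4] xy [ 0.4066 -0.2591] yaw -31.7 stripe -31.6 0.0131 bgr [54 60 79] 109 z 0.0359 rect [30. 45.] 58
top0 [393.  249.6] xy [ 0.3183 -0.2513] yaw -100.0 stripe -90.4 0.0119 bgr [ 71 117 182] 107 z 0.0360 rect [43. 30.] 82
side0 [263.1 198.4] xy [0.3973 0.2345] yaw -32.4 stripe 23.7 0.0143 bgr [86 75 78] 79 z 0.0339 rect [39. 42.] 70
side0 [377.1 254.7] xy [ 0.5567 -0.1778] yaw 86.1 stripe 0.0 0.0 bgr [ 84  87 102] 119 z 0.0378 rect [141.  14.] 88
side0 [320.9 244.4] xy [ 0.4472 -0.0663] yaw 21.1 stripe 31.8 0.0175 bgr [75 70 97] 128 z 0.0338 rect [49. 35.] 15
side0 [330.  265.1] xy [ 0.4269 -0.1526] yaw 156.7 stripe 115.9 0.0123 bgr [153  93 151] 152 z 0.0342 rect [35. 42.] 61
side0 [345.4 296.7] xy [ 0.4039 -0.2669] yaw -31.3 stripe 2.8 0.0135 bgr [ 65  72 112] 189 z 0.0339 rect [36. 42.] 58
side0 [310.9 308. ] xy [ 0.3167 -0.2586] yaw -99.2 stripe -66.8 0.0054 bgr [ 95 145 214] 200 z 0.0344 rect [49. 30.] 81
```

```bash
cat > plan.py <<'E'
from meas import *
from scipy.spatial.transform import Rotation as R
import sys
def st():
    s=manip.state(); q=s['tool_rot']; M=R.from_quat([q[1],q[2],q[3],q[0]]).as_matrix(); return s,M
def show():
    s,M=st(); yaw=np.degrees(np.arctan2(M[1,2],M[0,2]))
    print('t %.2f'%s['time'],'tcp',s['tool_pos'].round(4),'jaw yaw %.1f'%yaw,'tilt',M[:,0].round(3),'j6 %.2f j1 %.2f'%(s['joint_pos'][5],s['joint_pos'][0]),'F',s['contact_force'].round(1),'g %.3f'%s['gripper_width'])
    return s,M,yaw
def plan(x,y,z,ky=None):
    """ky: wanted jaw yaw (deg)"""
    s,M,yaw=show()
    d=M.T@(np.array([x,y,z])-s['tool_pos'])*100
    t=0 if ky is None else (ky-yaw+180)%360-180
    # orientation target
    ps=np.radians(yaw+t); Z=np.array([np.cos(ps),np.sin(ps),0]);X=np.array([0,0,-1.]);T=np.stack([X,np.cross(Z,X),Z],1)
    rv=np.degrees(R.from_matrix(M.T@T).as_rotvec())
    print('delta cm (tool now)',d.round(2),'|',np.linalg.norm(d).round(2),'rotvec',rv.round(1),'after turn delta',(T.T@(np.array([x,y,z])-s['tool_pos'])*100).round(2))
if __name__=='__main__':
    a=[float(v) for v in sys.argv[1:]]
    plan(*a) if a else show()
E
python3 plan.py .3994 .2433 .15 72
```

```text
t 0.10 tcp [0.2092 0.5883 0.2302] jaw yaw 70.4 tilt [-0.001 -0.002 -1.   ] j6 -0.12 j1 1.11 F [ 0.2  0.  -0.4] g 1.000
delta cm (tool now) [  8.06 -29.48 -26.12] | 40.2 rotvec [-1.6 -0.1 -0. ] after turn delta [  8.02 -28.75 -26.94]
```

```bash
python3 -m inch '[{"fingers":0.6,"delta_pos":[0.5,-4.2,-3.7],"twist":[0,0,0]},{"fingers":0.6,"delta_pos":[0.5,-4.2,-3.7],"twist":[0,0,0]},{"fingers":0.6,"delta_pos":[0.5,-4.2,-3.7],"twist":[0,0,0]},{"fingers":0.6,"delta_pos":[0.5,-4.2,-3.7],"twist":[0,0,0]},{"fingers":0.6,"delta_pos":[0.5,-4.2,-3.7],"twist":[0,0,0]}]'; python3 plan.py .3994 .2433 .08 72
```

```text
time: 0.72
tool_pos: [0.3456, 0.3424, 0.2057]
tool_rot: [0.578, -0.408, 0.578, 0.408]
contact_force: [0.5, -0.5, -0.5]
gripper_width: 0.797
t 0.72 tcp [0.3456 0.3424 0.2057] jaw yaw 70.4 tilt [-0. -0. -1.] j6 -0.60 j1 0.63 F [ 0.5 -0.5 -0.5] g 0.797
delta cm (tool now) [12.57 -8.38 -7.53] | 16.88 rotvec [-1.6 -0.  -0. ] after turn delta [12.57 -8.17 -7.76]
```

```bash
python3 -m inch '[{"fingers":0.4,"delta_pos":[3,-2.8,-2.5],"twist":[-1.6,0,0]},{"fingers":0.4,"delta_pos":[3,-2.8,-2.5],"twist":[0,0,0]},{"fingers":0.4,"delta_pos":[3,-2.6,-2.6],"twist":[0,0,0]},{"fingers":0.4,"delta_pos":[2,0,0],"twist":[0,0,0]},{"fingers":0.4,"delta_pos":[0,0,0],"twist":[0,0,0]}]'; python3 - <<'E'
from h import *
grab('top','t1');grab('side','s1')
E
python3 knobs.py t1; python3 plan.py .3994 .2433 .006 72
```

```text
time: 1.35
tool_pos: [0.3974, 0.2449, 0.0941]
tool_rot: [0.571, -0.415, 0.574, 0.416]
contact_force: [0.5, 1.0, 0.4]
gripper_width: 0.698
t1 [337.6 212. ] xy [ 0.4498 -0.0585] yaw 13.1 stripe 11.1 0.0132 bgr [59 59 74] 107 z 0.0352 rect [45. 30.] 14
t1 [362.4 217.9] xy [ 0.4292 -0.1459] yaw 152.6 stripe 142.7 0.0082 bgr [131  78 125] 104 z 0.0354 rect [29. 44.] 59
t1 [394.7 224.3] xy [ 0.407  -0.2594] yaw -32.0 stripe -31.4 0.0125 bgr [55 61 80] 106 z 0.0352 rect [30. 44.] 59
t1 [393.  249.6] xy [ 0.3185 -0.2513] yaw -98.2 stripe -90.9 0.0121 bgr [ 73 119 185] 108 z 0.0356 rect [44. 30.] 82
t 1.45 tcp [0.399  0.2462 0.0967] jaw yaw 72.0 tilt [ 0.  0. -1.] j6 -0.86 j1 0.39 F [ 0.1 -0.4 -0.1] g 0.698
delta cm (tool now) [ 9.07 -0.13 -0.27] | 9.07 rotvec [0. 0. 0.] after turn delta [ 9.07 -0.13 -0.27]
```

View pics/s1.png

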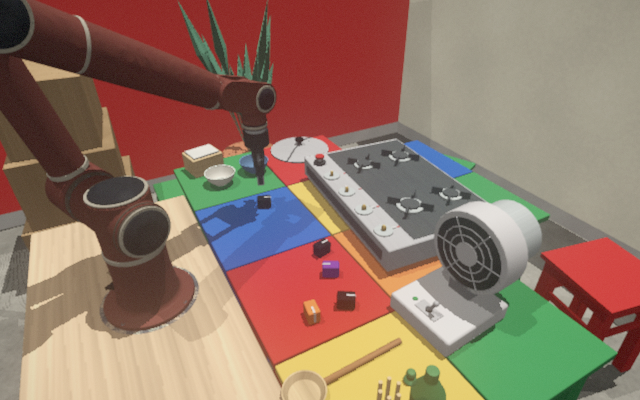

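View pics/t1.png

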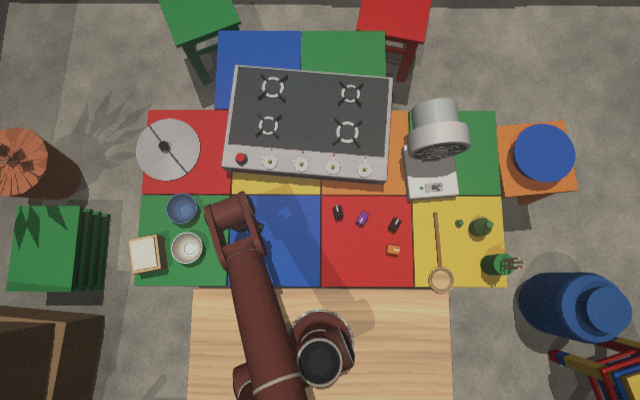

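The side view shows the open fingers at (260,180), over knob K2 at (264,202). Nothing else has moved, so I'm going down to grip it.

```bash
python3 -m inch '[{"fingers":0.4,"delta_pos":[3,-0.1,-0.3],"twist":[0,0,0]},{"fingers":0.4,"delta_pos":[3,0,0],"twist":[0,0,0]},{"fingers":0.4,"delta_pos":[2,0,0],"twist":[0,0,0]},{"fingers":0.4,"delta_pos":[1,0,0],"twist":[0,0,0]},{"fingers":0.4,"delta_pos":[0,0,0],"twist":[0,0,0]}]'; python3 - <<'E'
from h import *
f=grab('side','s2'); cv2.imwrite('pics/s2z.png',cv2.resize(f['pixels'][120:230,200:330],(780,660),interpolation=2)[:600])
E
python3 plan.py .3994 .2433 .006 72
```

```text
time: 2.08
tool_pos: [0.3991, 0.2432, 0.0066]
tool_rot: [0.572, -0.416, 0.572, 0.416]
contact_force: [1.1, -0.2, 0.7]
gripper_width: 0.7
t 2.12 tcp [0.3996 0.2434 0.0073] jaw yaw 72.0 tilt [ 0.001  0.001 -1.   ] j6 -0.87 j1 0.39 F [-0.   0.7  0.1] g 0.702
delta cm (tool now) [ 0.13  0.02 -0.01] | 0.13 rotvec [0.  0.1 0.1] after turn delta [ 0.13  0.02 -0.01]
```

View pics/s2z.png

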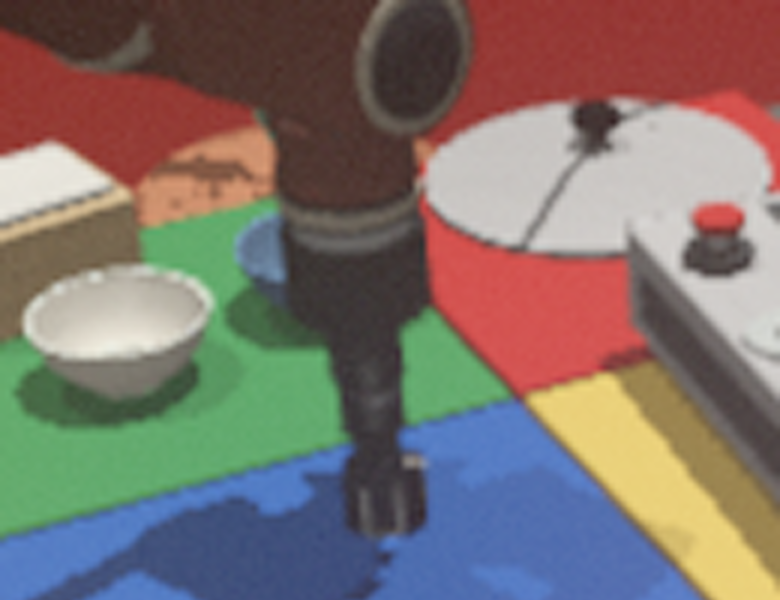

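The fingers straddle the knob, and its stripe shows at the right. I'm closing and lifting.

```bash
python3 -m inch '[{"fingers":-1,"delta_pos":[0,0,0],"twist":[0,0,0]},{"fingers":-1,"delta_pos":[0,0,0],"twist":[0,0,0]},{"fingers":-1,"delta_pos":[0,0,0],"twist":[0,0,0]},{"fingers":-1,"delta_pos":[0,0,0],"twist":[0,0,0]},{"fingers":-1,"delta_pos":[0,0,0],"twist":[0,0,0]}]';  python3 -m inch '[{"fingers":-1,"delta_pos":[-3,0,0],"twist":[0,0,0]},{"fingers":-1,"delta_pos":[-5,0,0],"twist":[0,0,0]},{"fingers":-1,"delta_pos":[-5,0,0],"twist":[0,0,0]},{"fingers":-1,"delta_pos":[-2,0,0],"twist":[0,0,0]},{"fingers":-1,"delta_pos":[0,0,0],"twist":[0,0,0]}]'; python3 - <<'E'
from h import *
# valve tab angles
f=load('top0')
C=[(.6190,.1803),(.6101,.0706),(.6012,-.0390),(.592,-.1486)]
im=f['pixels'].astype(np.float32)
T=np.linalg.inv(f['pose'])
for c in C:
    a=np.radians(np.arange(-30,110,1.)); r=np.arange(.0285,.037,.0005)
    W=np.stack([c[0]+r[:,None]*np.cos(a),c[1]+r[:,None]*np.sin(a),np.full((len(r),len(a)),.087)],-1)
    q=(W@T[:3,:3].T+T[:3,3])@f['K'].T; q=(q[...,:2]/q[...,2:]).astype(np.float32)
    g=cv2.remap(im,q[...,0],q[...,1],1); g=g[...,:].min(-1).mean(0); w=np.clip(g-np.median(g)-.4*(g.max()-np.median(g)),0,None)
    print(c,(w*np.degrees(a)).sum()/w.sum(), np.degrees(a)[g.argmax()],g.max()-np.median(g))
E
python3 plan.py .619 .180 .15 148
```

```text
time: 2.75
tool_pos: [0.4002, 0.2434, 0.0077]
tool_rot: [0.573, -0.416, 0.571, 0.415]
contact_force: [-0.5, 0.3, 6.6]
gripper_width: 0.347
time: 3.38
tool_pos: [0.4, 0.2433, 0.1582]
tool_rot: [0.573, -0.416, 0.571, 0.415]
contact_force: [0.7, -0.5, -0.1]
gripper_width: 0.353
(0.619, 0.1803) 56.742451439944475 57.00000000000001 13.059525
(0.6101, 0.0706) 63.424810697975516 64.0 16.477554
(0.6012, -0.039) -3.8988179725926804 -4.0 18.948242
(0.592, -0.1486) -6.780773312656453 -7.0 19.861038
t 3.38 tcp [0.4    0.2433 0.1582] jaw yaw 72.0 tilt [ 0.004  0.002 -1.   ] j6 -0.87 j1 0.39 F [ 0.7 -0.5 -0.1] g 0.353
delta cm (tool now) [  0.89 -22.78   0.74] | 22.81 rotvec [-76.    0.    0.3] after turn delta [  0.82  -6.24 -21.92]
```

```bash
python3 -m inch '[{"fingers":-1,"delta_pos":[0,-3.8,0.15],"twist":[0,0,0]},{"fingers":-1,"delta_pos":[0,-5.0,0.15],"twist":[0,0,0]},{"fingers":-1,"delta_pos":[0,-5.0,0.15],"twist":[0,0,0]},{"fingers":-1,"delta_pos":[0,-5,0.15],"twist":[0,0,0]},{"fingers":-1,"delta_pos":[0,-4,0.15],"twist":[0,0,0]}]';  python3 -m inch '[{"fingers":-1,"delta_pos":[0,0,0],"twist":[-10.5,0,0]},{"fingers":-1,"delta_pos":[0,0,0],"twist":[-10.5,0,0]},{"fingers":-1,"delta_pos":[0,0,0],"twist":[-10.5,0,0]},{"fingers":-1,"delta_pos":[0,0,0],"twist":[-10.5,0,0]},{"fingers":-1,"delta_pos":[0,0,0],"twist":[-10.5,0,0]}]'; python3 -m inch '[{"fingers":-1,"delta_pos":[0,0,0],"twist":[-10.5,0,0]},{"fingers":-1,"delta_pos":[0,0,0],"twist":[-10.5,0,0]},{"fingers":-1,"delta_pos":[0,0,0],"twist":[0,0,0]},{"fingers":-1,"delta_pos":[0,0,0],"twist":[0,0,0]}]'; python3 plan.py .619 .180 .12 147;  python3 - <<'E'
from h import *
f=grab('side','s3'); cv2.imwrite('pics/s3z.png',cv2.resize(f['pixels'][110:210,270:390],(720,600),interpolation=2))
f=grab('top','t3'); cv2.imwrite('pics/t3z.png',cv2.resize(f['pixels'][110:210,210:330],(720,600),interpolation=2))
E
```

```text
time: 4.0
tool_pos: [0.6185, 0.1785, 0.1531]
tool_rot: [0.571, -0.415, 0.573, 0.416]
contact_force: [0.4, -0.1, -0.1]
gripper_width: 0.351
time: 4.62
tool_pos: [0.6167, 0.1793, 0.1531]
tool_rot: [0.326, -0.626, 0.328, 0.628]
contact_force: [0.3, -0.1, -1.2]
gripper_width: 0.349
time: 5.12
tool_pos: [0.6174, 0.1795, 0.1547]
tool_rot: [0.21, -0.674, 0.211, 0.676]
contact_force: [0.8, 0.5, -0.2]
gripper_width: 0.346
t 5.12 tcp [0.6174 0.1795 0.1547] jaw yaw 145.4 tilt [-0.002 -0.    -1.   ] j6 -2.37 j1 0.17 F [ 0.8  0.5 -0.2] g 0.346
delta cm (tool now) [ 3.47 -0.14 -0.11] | 3.47 rotvec [-1.6  0.1 -0.1] after turn delta [ 3.47 -0.13 -0.1 ]
```

View pics/s3z.png

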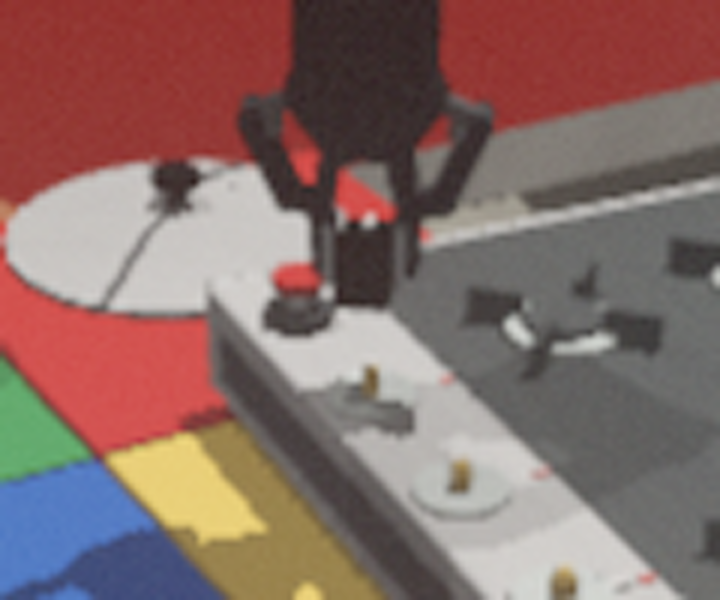

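View pics/t3z.png

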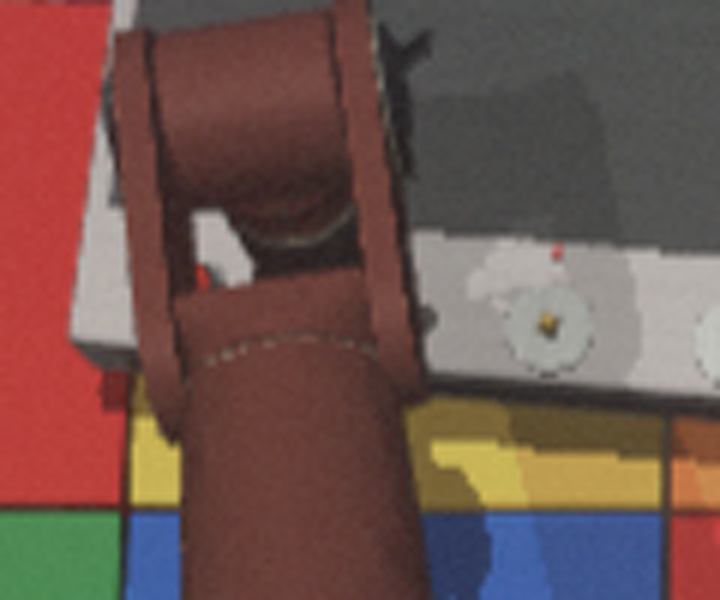

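The side view shows the held knob, pointer facing away, with its underside near zoom (365,303). Spindle A's top is at (370,368). I'm lowering until it is just above the spindle to compare the two.

```bash
python3 -m inch '[{"fingers":-1,"delta_pos":[1.5,-0.15,-0.1],"twist":[-1.6,0,0]},{"fingers":-1,"delta_pos":[1.5,0,0],"twist":[0,0,0]},{"fingers":-1,"delta_pos":[0.7,0,0],"twist":[0,0,0]},{"fingers":-1,"delta_pos":[0,0,0],"twist":[0,0,0]}]'; python3 plan.py .619 .180 .12 147;  python3 - <<'E'
from h import *
f=grab('side','s4'); cv2.imwrite('pics/s4z.png',cv2.resize(f['pixels'][140:200,300:364],(640,600),interpolation=2))
s=manip.state()['tool_pos']
for dx in(0,):
    b=s-[0,0,.0077]; print('underside',proj(f,b),'spindle foot',proj(f,np.array([.619,.1802,.089])),'top',proj(f,np.array([.619,.1802,.104])))
    y=np.radians(57); ex=np.array([np.cos(y),np.sin(y),0]); ey=np.array([-ex[1],ex[0],0])
    for i in(-1,1):
        for j in(-1,1): print(i,j,(10*(proj(f,b+i*.022*ex+j*.015*ey)-[300,140])).round())
E
```

```text
time: 5.72
tool_pos: [0.619, 0.1801, 0.1178]
tool_rot: [0.2, -0.677, 0.201, 0.679]
contact_force: [-0.3, 0.8, -0.0]
gripper_width: 0.344
t 5.72 tcp [0.619  0.1801 0.1178] jaw yaw 147.1 tilt [-0.002 -0.    -1.   ] j6 -2.40 j1 0.17 F [-0.3  0.8 -0. ] g 0.344
delta cm (tool now) [-0.22  0.01 -0.01] | 0.22 rotvec [ 0.1  0.1 -0.1] after turn delta [-0.22  0.01 -0.01]
underside [331.05060717 168.66945993] spindle foot [330.89692987 174.63823164] top [330.90196277 170.61602447]
-1 -1 [353. 320.]
-1 1 [260. 318.]
1 -1 [360. 256.]
1 1 [269. 254.]
```

View pics/s4z.png

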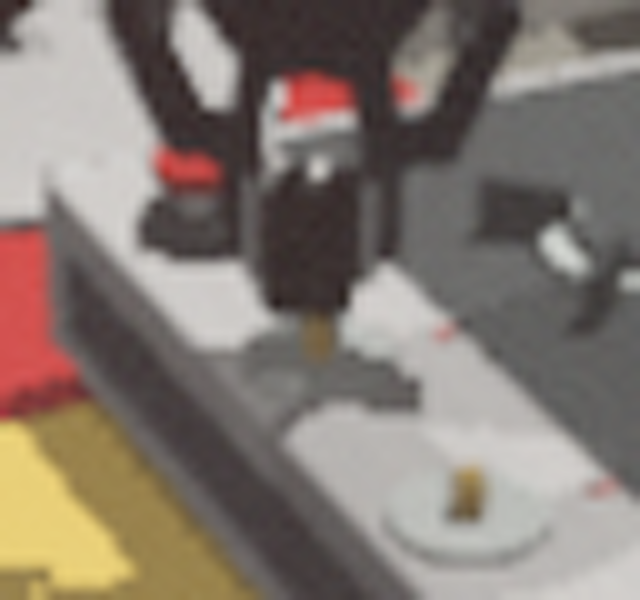

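```bash
python3 - <<'E'
from h import *
f=load('s4'); g=f['pixels'].astype(int)
for r in range(158,177): print(r,g[r,322:342].sum(1)//3)
print('sat'); 
for r in range(171,177): print(r,(g[r,322:342].max(1)-g[r,322:342].min(1)))
print((f['range_z'][160:176:2,326:336]).round(3))
P=pts(f); print(P[166,326:336].round(3))
E
```

```text
158 [ 56  53  89  85 103  84  53  52  70  87  71  49  53  57  77  78  61  62
  92 109]
159 [ 61  53  88  89  74  62  46  54  56  61  55  51  46  58  88  89  63  61
  95 109]
160 [ 60  57  89  88  61  53  51  50  51  51  51  49  51  54  90  86  65  62
  92 107]
161 [ 59  55  87  86  66  53  51  51  52  52  47  49  52  55  88  86  65  63
  93 107]
162 [ 66  57  89  86  62  53  51  51  51  45  51  49  50  59  92  87  63  63
  93 106]
163 [ 70  57  89  85  57  52  51  56  51  52  52  49  54  56  91  85  60  60
  95 108]
164 [ 59  56  88  88  61  55  50  47  50  52  47  51  53  58  91  82  57  68
  97 106]
165 [ 84  82  96  88  61  49  49  49  53  50  51  50  50  58  90  85  61  78
  99 107]
166 [170 170 134  87  61  52  48  49  46  52  53  54  55  60  91 115 149 131
 104 110]
167 [205 203 168 106  69  51  51  51  52  52  49  50  51  60 101 153 193 183
 147 118]
168 [201 203 192 148  83  53  56  51  52  56  53  50  52 116 162 186 199 204
 190 154]
169 [202 204 204 170  91  51  50  50  50  55  54  52  50 165 199 205 204 204
 203 190]
170 [202 202 203 187 126  48  53  49  54  53  50  55  67
[... 968 characters left out ...]
.327 1.33  1.332 1.337 1.327 1.341 1.335 1.324]
 [1.32  1.321 1.325 1.324 1.323 1.321 1.326 1.325 0.    1.328]
 [1.326 1.327 1.325 1.325 1.323 1.325 1.321 1.321 1.32  1.33 ]
 [1.326 1.325 1.329 1.321 1.328 1.326 1.325 1.324 1.33  1.34 ]
 [1.334 1.335 1.33  1.334 1.328 1.327 1.333 1.328 1.336 1.34 ]
 [1.335 1.337 1.337 1.339 1.334 1.336 1.339 1.332 1.337 1.402]
 [1.394 1.389 1.382 1.387 1.357 1.358 1.355 1.381 1.383 1.385]
 [1.371 1.379 1.375 1.375 1.359 1.359 1.356 1.374 1.376 1.368]]
[[0.595 0.169 0.132]
 [0.597 0.167 0.133]
 [0.602 0.168 0.131]
 [0.601 0.161 0.135]
 [0.607 0.165 0.131]
 [0.609 0.162 0.132]
 [0.611 0.159 0.133]
 [0.613 0.157 0.133]
 [0.619 0.16  0.13 ]
 [0.626 0.166 0.126]]
```

```bash
python3 - <<'E'
from h import *
f=load('s4'); s=np.array([.619,.1801,.1178])
y=np.radians(57); ex=np.array([np.cos(y),np.sin(y),0]); ey=np.array([-ex[1],ex[0],0])
for j in(-.025,-.017,.017,.025): print(j,proj(f,s-.011*ex+j*ey), proj(f,s+.011*ex+j*ey))
g=f['pixels'].sum(2)//3
for c in (320,321,322,323,324,325,336,337,338,339,340): print(c,g[158:174,c])
E
```

```text
-0.025 [338.46933271 168.70001982] [338.76167678 165.50420441]
-0.017 [335.98804467 168.63293349] [336.31382703 165.43934515]
0.017 [325.46570569 168.3484421 ] [325.93298085 165.16428987]
0.025 [322.99529059 168.28164974] [323.49571288 165.09971099]
320 [ 71  87 102  87  68  73  70  73 163 202 202 203 204 204 204 203]
321 [ 73  76  84  71  76  77  66  70 164 202 201 201 202 203 204 205]
322 [ 56  61  60  59  66  70  59  84 170 205 201 202 202 202 203 204]
323 [ 53  53  57  55  57  57  56  82 170 203 203 204 202 202 203 203]
324 [ 89  88  89  87  89  89  88  96 134 168 192 204 203 202 202 186]
325 [ 85  89  88  86  86  85  88  88  87 106 148 170 187 203 192 159]
336 [ 77  88  90  88  92  91  91  90  91 101 162 199 204 204 196 186]
337 [ 78  89  86  86  87  85  82  85 115 153 186 205 206 205 195 186]
338 [ 61  63  65  65  63  60  57  61 149 193 199 204 206 206 197 187]
339 [ 62  61  62  63  63  60  68  78 131 183 204 204 204 206 202 192]
340 [ 92  95  92  93  93  95  97  99 104 147 190 203 205 205 204 196]
```

```bash
python3 - <<'E'
from h import *
f=load('s4'); s=np.array([.619,.1801,.1178-.0077+.036])
y=np.radians(57); ex=np.array([np.cos(y),np.sin(y),0]); ey=np.array([-ex[1],ex[0],0])
for j in(-.022,0,.005,.01,.022): print(j,proj(f,s+j*ex))
g=f['pixels']
for r in range(150,162): print(r,[tuple(int(q) for q in g[r,c]) for c in (329,330,331,332,333)])
E
```

```text
-0.022 [330.5251541  162.23831465]
0 [330.93182158 159.07678958]
0.005 [331.02268989 158.37035883]
0.01 [331.11299331 157.66831957]
0.022 [331.32744811 156.0010994 ]
150 [(77, 81, 210), (76, 80, 210), (78, 80, 212), (77, 79, 210), (77, 81, 204)]
151 [(101, 105, 204), (113, 116, 208), (128, 132, 208), (153, 156, 208), (160, 163, 199)]
152 [(169, 173, 201), (160, 162, 197), (159, 162, 190), (172, 174, 184), (175, 177, 180)]
153 [(173, 176, 178), (154, 155, 158), (139, 141, 143), (126, 129, 131), (112, 114, 115)]
154 [(108, 109, 110), (107, 109, 109), (108, 109, 110), (105, 108, 111), (106, 108, 112)]
155 [(105, 107, 109), (105, 107, 108), (135, 138, 139), (133, 135, 137), (114, 116, 117)]
156 [(87, 90, 93), (100, 100, 104), (178, 182, 186), (165, 169, 172), (108, 108, 112)]
157 [(45, 46, 56), (85, 87, 92), (169, 173, 177), (145, 149, 152), (68, 68, 75)]
158 [(48, 51, 58), (67, 68, 76), (83, 87, 93), (68, 69, 78), (44, 46, 58)]
159 [(51, 50, 61), (53, 54, 62), (58, 59, 67), (51, 53, 61), (48, 46, 59)]
160 [(45, 47, 58), (45, 49, 60), (47, 48, 58), (48, 48, 59), (46, 46, 57)]
161 [(48, 48, 59), (49, 49, 60), (47, 50, 60), (43, 43, 56), (45, 47, 55)]
```

```bash
python3 plan.py .6192 .178 .112 147
```

```text
t 5.78 tcp [0.6196 0.1802 0.1187] jaw yaw 147.1 tilt [-0.001 -0.    -1.   ] j6 -2.40 j1 0.17 F [ 0.2  0.4 -1.2] g 0.348
delta cm (tool now) [ 0.67  0.21 -0.09] | 0.71 rotvec [ 0.1  0.  -0. ] after turn delta [ 0.67  0.21 -0.09]
```

```bash
python3 -m inch '[{"fingers":-1,"delta_pos":[0,0.2,-0.1],"twist":[0,0,0]},{"fingers":-1,"delta_pos":[0.4,0,0],"twist":[0,0,0]},{"fingers":-1,"delta_pos":[0,0,0],"twist":[0,0,0]}]'; python3 plan.py .6192 .178 .112 147;python3 -m inch '[{"fingers":-1,"delta_pos":[0.4,0,0],"twist":[0,0,0]},{"fingers":-1,"delta_pos":[0,0,0],"twist":[0,0,0]}]';python3 -m inch '[{"fingers":-1,"delta_pos":[0.3,0,0],"twist":[0,0,0]},{"fingers":-1,"delta_pos":[0,0,0],"twist":[0,0,0]}]'; python3 plan.py .6192 .178 .112 147
```

```text
time: 6.15
tool_pos: [0.6194, 0.178, 0.1151]
tool_rot: [0.2, -0.678, 0.2, 0.678]
contact_force: [-0.2, -0.0, -0.5]
gripper_width: 0.353
t 6.15 tcp [0.6194 0.178  0.1151] jaw yaw 147.1 tilt [-0. -0. -1.] j6 -2.40 j1 0.16 F [-0.2 -0.  -0.5] g 0.353
delta cm (tool now) [0.31 0.01 0.02] | 0.31 rotvec [ 0.1  0.  -0. ] after turn delta [0.31 0.01 0.02]
time: 6.4
tool_pos: [0.6192, 0.178, 0.1107]
tool_rot: [0.2, -0.678, 0.2, 0.678]
contact_force: [-0.2, 0.3, 0.1]
gripper_width: 0.349
time: 6.65
tool_pos: [0.6194, 0.1778, 0.1081]
tool_rot: [0.2, -0.678, 0.2, 0.678]
contact_force: [-0.6, -1.4, -0.1]
gripper_width: 0.348
t 6.65 tcp [0.6194 0.1778 0.1081] jaw yaw 147.1 tilt [-0.    -0.001 -1.   ] j6 -2.40 j1 0.16 F [-0.6 -1.4 -0.1] g 0.348
delta cm (tool now) [-0.39 -0.    0.03] | 0.4 rotvec [ 0.1  0.  -0. ] after turn delta [-0.39 -0.01  0.03]
```

There is no vertical force at 3.6 mm below the spindle top, so the bore is entering.

```bash
python3 -m inch '[{"fingers":-1,"delta_pos":[0.3,0,0],"twist":[0,0,0]},{"fingers":-1,"delta_pos":[0,0,0],"twist":[0,0,0]}]';python3 -m inch '[{"fingers":-1,"delta_pos":[0.3,0,0],"twist":[0,0,0]},{"fingers":-1,"delta_pos":[0,0,0],"twist":[0,0,0]}]'; python3 - <<'E'
from h import *
f=grab('side','s5'); cv2.imwrite('pics/s5z.png',cv2.resize(f['pixels'][140:200,300:364],(640,600),interpolation=2))
E
```

```text
time: 6.9
tool_pos: [0.6197, 0.1775, 0.1059]
tool_rot: [-0.2, 0.678, -0.201, -0.678]
contact_force: [-3.5, -3.1, 4.4]
gripper_width: 0.351
time: 7.15
tool_pos: [0.6192, 0.1771, 0.1017]
tool_rot: [0.199, -0.678, 0.201, 0.678]
contact_force: [-2.6, -5.7, 1.4]
gripper_width: 0.345
```

View pics/s5z.png

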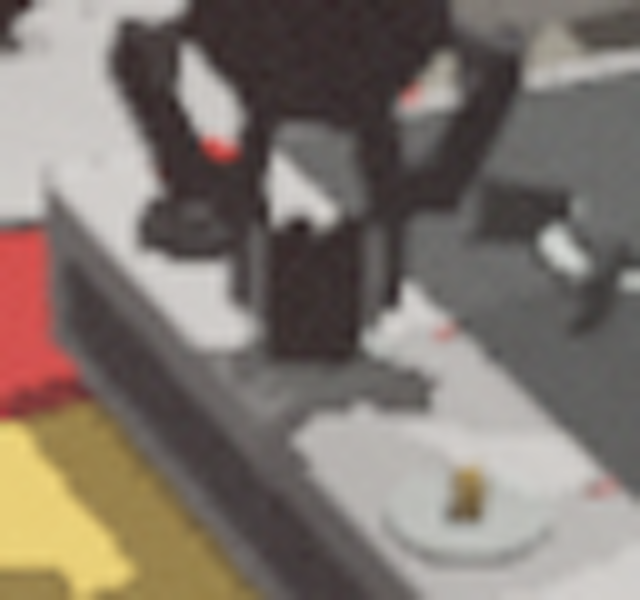

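```bash
python3 -m inch '[{"fingers":-1,"delta_pos":[0.2,0.15,0],"twist":[0,0,0]},{"fingers":-1,"delta_pos":[0,0,0],"twist":[0,0,0]}]';python3 -m inch '[{"fingers":-1,"delta_pos":[0.3,0,0],"twist":[0,0,0]},{"fingers":-1,"delta_pos":[0,0,0],"twist":[0,0,0]}]'; python3 -m inch '[{"fingers":-1,"delta_pos":[0.2,0,0],"twist":[0,0,0]},{"fingers":-1,"delta_pos":[0,0,0],"twist":[0,0,0]}]'
```

```text
time: 7.45
tool_pos: [0.619, 0.1768, 0.1001]
tool_rot: [-0.2, 0.678, -0.2, -0.678]
contact_force: [1.3, -3.2, -1.2]
gripper_width: 0.352
time: 7.7
tool_pos: [0.619, 0.1768, 0.0972]
tool_rot: [-0.2, 0.678, -0.2, -0.678]
contact_force: [0.9, -2.7, 1.0]
gripper_width: 0.346
time: 7.95
tool_pos: [0.6191, 0.1767, 0.0968]
tool_rot: [-0.2, 0.678, -0.2, -0.678]
contact_force: [-2.5, -3.4, 6.0]
gripper_width: 0.35
```

Seated at TCP z .0968, as expected. Next I turn it clockwise in steps and watch the force.

```bash
python3 -m inch '[{"fingers":-1,"delta_pos":[0,0.05,0],"twist":[8,0,0]},{"fingers":-1,"delta_pos":[0,0,0],"twist":[8,0,0]},{"fingers":-1,"delta_pos":[0,0,0],"twist":[8,0,0]}]';python3 plan.py; python3 -m inch '[{"fingers":-1,"delta_pos":[0,0,0],"twist":[8,0,0]},{"fingers":-1,"delta_pos":[0,0,0],"twist":[8,0,0]}]'; python3 plan.py; python3 -c "
from plant import manip; print(manip.state()['ft_torque'])"
```

```text
time: 8.32
tool_pos: [0.6187, 0.1769, 0.0967]
tool_rot: [0.338, -0.621, 0.338, 0.621]
contact_force: [-3.7, -0.7, 6.5]
gripper_width: 0.349
t 8.32 tcp [0.6187 0.1769 0.0967] jaw yaw 122.9 tilt [ 0.     0.001 -1.   ] j6 -1.98 j1 0.16 F [-3.7 -0.7  6.5] g 0.349
time: 8.57
tool_pos: [0.6185, 0.1774, 0.0968]
tool_rot: [0.422, -0.568, 0.421, 0.568]
contact_force: [-2.8, -0.5, 6.9]
gripper_width: 0.346
t 8.57 tcp [0.6185 0.1774 0.0968] jaw yaw 106.9 tilt [-0.     0.002 -1.   ] j6 -1.70 j1 0.16 F [-2.8 -0.5  6.9] g 0.346
[-0.05381539  0.56354776  0.11750568]
```

```bash
python3 -m inch '[{"fingers":-1,"delta_pos":[0,0,0],"twist":[8,0,0]},{"fingers":-1,"delta_pos":[0,0,0],"twist":[8,0,0]},{"fingers":-1,"delta_pos":[0,0,0],"twist":[6,0,0]}]';python3 -c "
from plant import manip; print(manip.state()['ft_torque'])"; python3 -m inch '[{"fingers":-1,"delta_pos":[0,0,0],"twist":[6,0,0]}]';python3 -c "
from plant import manip; print(manip.state()['ft_torque'])"; python3 -m inch '[{"fingers":-1,"delta_pos":[0,0,0],"twist":[5,0,0]},{"fingers":-1,"delta_pos":[0,0,0],"twist":[0,0,0]}]'; python3 plan.py; python3 -c "
from plant import manip; print(manip.state()['ft_torque'])"
```

```text
time: 8.95
tool_pos: [0.6184, 0.1781, 0.0968]
tool_rot: [0.522, -0.477, 0.521, 0.478]
contact_force: [-3.3, 1.3, 6.5]
gripper_width: 0.346
[0.26885377 0.49948043 0.0757119 ]
time: 9.07
tool_pos: [0.6185, 0.1783, 0.0968]
tool_rot: [0.547, -0.449, 0.545, 0.45]
contact_force: [-2.7, 2.5, 5.7]
gripper_width: 0.347
[0.38559744 0.50454478 0.08342283]
time: 9.32
tool_pos: [0.6185, 0.1785, 0.0968]
tool_rot: [0.565, -0.425, 0.563, 0.427]
contact_force: [-3.3, 3.2, 5.9]
gripper_width: 0.348
t 9.32 tcp [0.6185 0.1785 0.0968] jaw yaw 74.1 tilt [ 0.     0.004 -1.   ] j6 -1.13 j1 0.16 F [-3.3  3.2  5.9] g 0.348
[0.41038772 0.5364995  0.00846422]
```

```bash
python3 -m inch '[{"fingers":-1,"delta_pos":[0,0,0],"twist":[4,0,0]},{"fingers":-1,"delta_pos":[0,0,0],"twist":[0,0,0]}]'; python3 plan.py; for i in 1 2 3; do python3 -m inch '[{"fingers":-1,"delta_pos":[0,0,0],"twist":[0,0,0]}]' >/dev/null; python3 -c "
from plant import manip; print(manip.state()['ft_torque'])";done; python3 - <<'E'
from h import *
f=grab('side','s6'); cv2.imwrite('pics/s6z.png',cv2.resize(f['pixels'][140:200,300:364],(640,600),interpolation=2))
E
```

```text
time: 9.57
tool_pos: [0.6185, 0.1787, 0.0968]
tool_rot: [0.58, -0.405, 0.578, 0.407]
contact_force: [-2.9, 2.5, 7.3]
gripper_width: 0.345
t 9.57 tcp [0.6185 0.1787 0.0968] jaw yaw 70.2 tilt [ 0.     0.004 -1.   ] j6 -1.06 j1 0.16 F [-2.9  2.5  7.3] g 0.345
[0.4105766  0.44470459 0.11670435]
[0.41035149 0.44556335 0.12815427]
[0.43751743 0.4408833  0.17931115]
```

View pics/s6z.png

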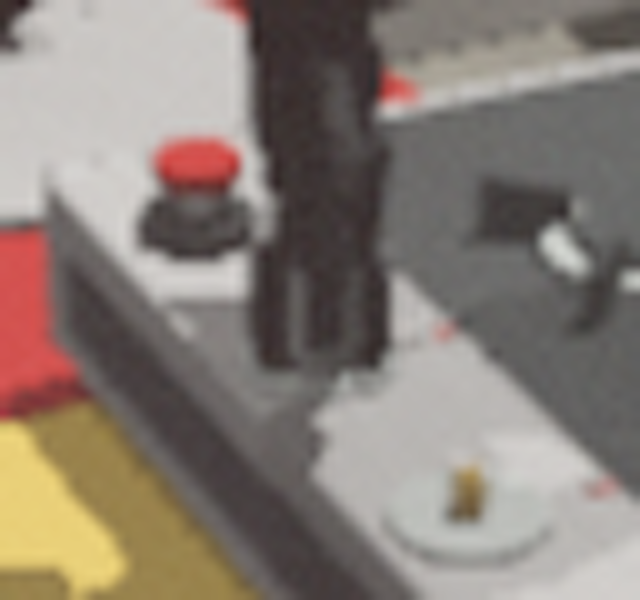

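```bash
python3 -m inch '[{"fingers":-1,"delta_pos":[0,0,0],"twist":[-4,0,0]},{"fingers":0.4,"delta_pos":[0,0,0],"twist":[0,0,0]},{"fingers":0.4,"delta_pos":[0,0,0],"twist":[0,0,0]},{"fingers":0.4,"delta_pos":[0,0,0],"twist":[0,0,0]}]';python3 -m inch '[{"fingers":0.4,"delta_pos":[-2,0,0],"twist":[0,0,0]},{"fingers":0.4,"delta_pos":[-4,0,0],"twist":[0,0,0]},{"fingers":0.4,"delta_pos":[-5,0,0],"twist":[0,0,0]},{"fingers":0.4,"delta_pos":[0,6,0],"twist":[0,0,0]},{"fingers":0.4,"delta_pos":[0,6,0],"twist":[0,0,0]}]'; python3 plan.py .45 -.0584 .12 -76; python3 - <<'E'
from h import *
f=grab('side','s7'); cv2.imwrite('pics/s7z.png',cv2.resize(f['pixels'][140:200,300:364],(640,600),interpolation=2))
f=grab('top','t7'); cv2.imwrite('pics/t7z.png',cv2.resize(f['pixels'][140:190,230:310],(800,500),interpolation=2))
E
python3 knobs.py t7
```

```text
time: 10.5
tool_pos: [0.6183, 0.1763, 0.0948]
tool_rot: [0.564, -0.426, 0.565, 0.426]
contact_force: [0.2, -0.3, 0.4]
gripper_width: 0.701
time: 11.12
tool_pos: [0.503, 0.2096, 0.2083]
tool_rot: [0.566, -0.426, 0.563, 0.425]
contact_force: [-0.9, 0.6, -0.0]
gripper_width: 0.698
t 11.12 tcp [0.503  0.2096 0.2083] jaw yaw 74.0 tilt [ 0.004  0.001 -1.   ] j6 -1.03 j1 0.26 F [-0.9  0.6 -0. ] g 0.698
delta cm (tool now) [  8.77  -2.24 -27.24] | 28.71 rotvec [ 1.5e+02  3.0e-01 -1.0e-01] after turn delta [  8.83 -11.63  24.72]
t7 [330.4 211.7] xy [ 0.4509 -0.0329] yaw 14.6 stripe 16.4 0.0138 bgr [61 61 74] 101 z 0.0354 rect [44. 29.] 19
t7 [362.3 217.9] xy [ 0.4293 -0.1458] yaw 149.5 stripe 143.5 0.0083 bgr [134  80 128] 100 z 0.0356 rect [29. 44.] 56
t7 [394.7 224.4] xy [ 0.4065 -0.2592] yaw -32.2 stripe -31.0 0.0129 bgr [56 62 82] 105 z 0.0357 rect [30. 45.] 58
t7 [393.1 249.6] xy [ 0.3185 -0.2515] yaw -99.7 stripe -91.0 0.0119 bgr [ 74 121 188] 109 z 0.0355 rect [42. 31.] 88
```

View pics/s7z.png

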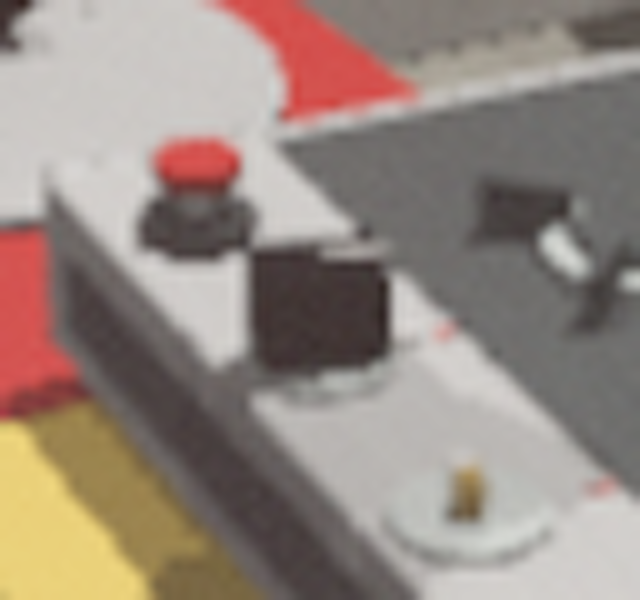

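View pics/t7z.png

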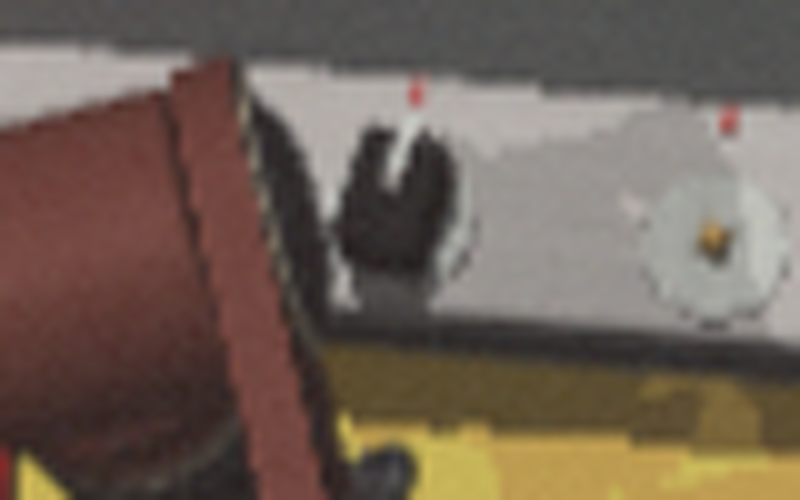

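Knob A sits flat with its pointer just clockwise of the red mark, which is fine. K1 has been knocked to (.451,-.033), yaw about 16, so I'm going there.

```bash
python3 plan.py .4505 -.0345 .10 106; python3 -m inch '[{"fingers":0.4,"delta_pos":[0,-0.5,-5],"twist":[0,0,0]},{"fingers":0.4,"delta_pos":[1,-0.5,-5],"twist":[0,0,0]},{"fingers":0.4,"delta_pos":[2,-0.5,-5],"twist":[0,0,0]},{"fingers":0.4,"delta_pos":[3,-0.3,-5],"twist":[0,0,0]},{"fingers":0.4,"delta_pos":[3,0,-4.8],"twist":[0,0,0]}]';python3 -m inch '[{"fingers":0.4,"delta_pos":[1,0,0],"twist":[-10.6,0,0]},{"fingers":0.4,"delta_pos":[0,0,0],"twist":[-10.6,0,0]},{"fingers":0.4,"delta_pos":[0,0,0],"twist":[-10.6,0,0]},{"fingers":0.4,"delta_pos":[0,0,0],"twist":[0,0,0]}]';  python3 plan.py .4505 -.0345 .007 106; python3 - <<'E'
from h import *
f=grab('side','s8'); cv2.imwrite('pics/s8z.png',cv2.resize(f['pixels'][180:280,270:390],(720,600),interpolation=2))
E
```

```text
t 11.22 tcp [0.4983 0.2103 0.2053] jaw yaw 74.3 tilt [-0.002  0.    -1.   ] j6 -1.04 j1 0.26 F [ 0.4 -0.3 -1. ] g 0.700
delta cm (tool now) [ 10.53  -2.06 -24.86] | 27.07 rotvec [-31.7   0.   -0.1] after turn delta [ 10.53  11.34 -22.21]
time: 11.85
tool_pos: [0.4534, -0.0364, 0.1166]
tool_rot: [0.565, -0.427, 0.564, 0.425]
contact_force: [-0.1, -0.0, 0.6]
gripper_width: 0.695
time: 12.35
tool_pos: [0.4535, -0.0348, 0.1067]
tool_rot: [-0.427, 0.565, -0.426, -0.563]
contact_force: [-0.1, 0.0, -0.3]
gripper_width: 0.699
t 12.35 tcp [ 0.4535 -0.0348  0.1067] jaw yaw 105.8 tilt [ 0.002 -0.001 -1.   ] j6 -2.09 j1 -0.24 F [-0.1  0.  -0.3] g 0.699
delta cm (tool now) [9.97 0.3  0.12] | 9.97 rotvec [-0.2 -0.1  0.1] after turn delta [9.97 0.28 0.11]
```

View pics/s8z.png

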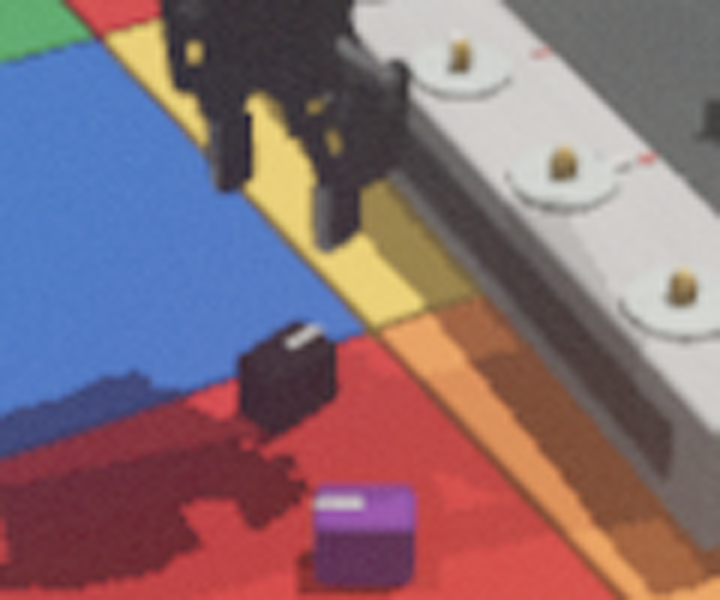

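Clear around K1 at zoom (290,375), so I'm descending and gripping.

```bash
python3 -m inch '[{"fingers":0.4,"delta_pos":[3,0.3,0.1],"twist":[0,0,0]},{"fingers":0.4,"delta_pos":[3.5,0,0],"twist":[0,0,0]},{"fingers":0.4,"delta_pos":[2.5,0,0],"twist":[0,0,0]},{"fingers":0.4,"delta_pos":[1,0,0],"twist":[0,0,0]},{"fingers":0.4,"delta_pos":[0,0,0],"twist":[0,0,0]}]'; python3 plan.py;python3 -m inch '[{"fingers":-1,"delta_pos":[0,0,0],"twist":[0,0,0]},{"fingers":-1,"delta_pos":[0,0,0],"twist":[0,0,0]},{"fingers":-1,"delta_pos":[0,0,0],"twist":[0,0,0]},{"fingers":-1,"delta_pos":[0,0,0],"twist":[0,0,0]},{"fingers":-1,"delta_pos":[0,0,0],"twist":[0,0,0]}]';  python3 -m inch '[{"fingers":-1,"delta_pos":[-3,0,0],"twist":[0,0,0]},{"fingers":-1,"delta_pos":[-5,0,0],"twist":[0,0,0]},{"fingers":-1,"delta_pos":[-5,0,0],"twist":[0,0,0]},{"fingers":-1,"delta_pos":[-2,0,0],"twist":[0,0,0]},{"fingers":-1,"delta_pos":[0,0,0],"twist":[0,0,0]}]'; python3 plan.py .6096 .0675 .16 153.5
```

```text
time: 13.02
tool_pos: [0.4494, -0.0341, 0.0054]
tool_rot: [0.426, -0.564, 0.426, 0.564]
contact_force: [-0.2, 0.5, -0.1]
gripper_width: 0.703
t 13.03 tcp [ 0.4494 -0.0341  0.0054] jaw yaw 105.9 tilt [-0.  0. -1.] j6 -2.09 j1 -0.24 F [-0.2  0.5 -0.1] g 0.703
time: 13.65
tool_pos: [0.4508, -0.0345, 0.0069]
tool_rot: [-0.426, 0.565, -0.426, -0.563]
contact_force: [-0.6, 0.7, 6.3]
gripper_width: 0.34
time: 14.28
tool_pos: [0.4504, -0.0343, 0.1572]
tool_rot: [-0.427, 0.566, -0.425, -0.563]
contact_force: [-0.2, -0.4, -1.0]
gripper_width: 0.345
t 14.28 tcp [ 0.4504 -0.0343  0.1572] jaw yaw 105.9 tilt [ 0.004 -0.001 -1.   ] j6 -2.09 j1 -0.24 F [-0.2 -0.4 -1. ] g 0.345
delta cm (tool now) [ -0.23 -18.1    5.43] | 18.9 rotvec [-47.6  -0.2   0.1] after turn delta [ -0.28 -16.22  -9.7 ]
```

```bash
python3 -m inch '[{"fingers":-1,"delta_pos":[0,-4,1.1],"twist":[0,0,0]},{"fingers":-1,"delta_pos":[0,-5,1.5],"twist":[0,0,0]},{"fingers":-1,"delta_pos":[0,-5,1.5],"twist":[0,0,0]},{"fingers":-1,"delta_pos":[0,-4.1,1.3],"twist":[0,0,0]}]';  python3 -m inch '[{"fingers":-1,"delta_pos":[0,0,0],"twist":[-9.5,0,0]},{"fingers":-1,"delta_pos":[0,0,0],"twist":[-9.5,0,0]},{"fingers":-1,"delta_pos":[0,0,0],"twist":[-9.5,0,0]},{"fingers":-1,"delta_pos":[0,0,0],"twist":[-9.5,0,0]},{"fingers":-1,"delta_pos":[0,0,0],"twist":[-9.5,0,0]}]'; python3 -m inch '[{"fingers":-1,"delta_pos":[0,0,0],"twist":[0,0,0]},{"fingers":-1,"delta_pos":[0,0,0],"twist":[0,0,0]}]'; python3 plan.py .6096 .0675 .114 153.5;  python3 - <<'E'
from h import *
f=grab('side','s9'); cv2.imwrite('pics/s9z.png',cv2.resize(f['pixels'][140:210,310:380],(600,600),interpolation=2))
E
```

```text
time: 14.78
tool_pos: [0.6086, 0.0686, 0.1523]
tool_rot: [0.425, -0.563, 0.427, 0.566]
contact_force: [0.4, -0.3, -1.1]
gripper_width: 0.339
time: 15.4
tool_pos: [0.6071, 0.0675, 0.1522]
tool_rot: [0.16, -0.687, 0.161, 0.69]
contact_force: [-0.1, 0.9, -0.8]
gripper_width: 0.341
time: 15.65
tool_pos: [0.6078, 0.0674, 0.1538]
tool_rot: [0.163, -0.687, 0.164, 0.689]
contact_force: [-0.7, -0.7, -0.4]
gripper_width: 0.338
t 15.65 tcp [0.6078 0.0674 0.1538] jaw yaw 153.3 tilt [-0.002  0.    -1.   ] j6 -2.69 j1 -0.01 F [-0.7 -0.7 -0.4] g 0.338
delta cm (tool now) [ 3.98 -0.09 -0.16] | 3.98 rotvec [-0.2  0.1 -0.1] after turn delta [ 3.98 -0.08 -0.16]
```

View pics/s9z.png

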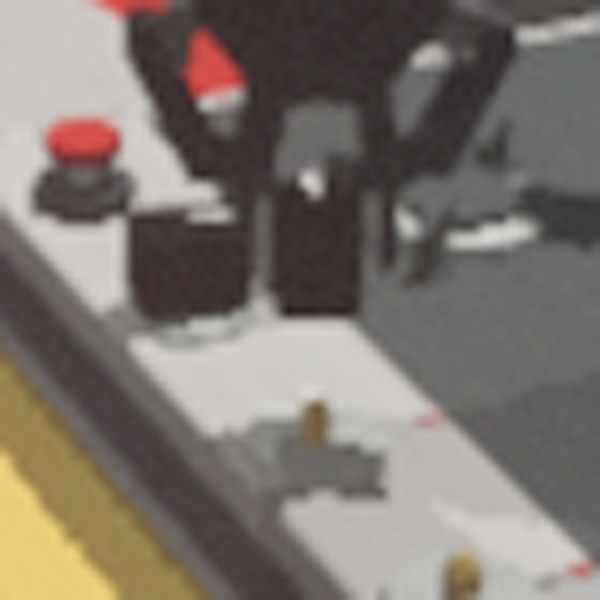

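```bash
python3 -m inch '[{"fingers":-1,"delta_pos":[2,-0.1,-0.2],"twist":[0,0,0]},{"fingers":-1,"delta_pos":[1.9,0,0],"twist":[0,0,0]},{"fingers":-1,"delta_pos":[0,0,0],"twist":[0,0,0]}]'; python3 plan.py .6097 .0675 .110 153.5;python3 -m inch '[{"fingers":-1,"delta_pos":[0.3,0,0],"twist":[0,0,0]},{"fingers":-1,"delta_pos":[0,0,0],"twist":[0,0,0]}]';python3 -m inch '[{"fingers":-1,"delta_pos":[0.3,0,0],"twist":[0,0,0]},{"fingers":-1,"delta_pos":[0,0,0],"twist":[0,0,0]}]'; python3 -m inch '[{"fingers":-1,"delta_pos":[0.3,0,0],"twist":[0,0,0]},{"fingers":-1,"delta_pos":[0,0,0],"twist":[0,0,0]}]'; python3 - <<'E'
from h import *
f=grab('side','s10'); cv2.imwrite('pics/s10z.png',cv2.resize(f['pixels'][140:210,310:380],(600,600),interpolation=2))
E
```

```text
time: 16.08
tool_pos: [0.6085, 0.0675, 0.1124]
tool_rot: [0.162, -0.686, 0.163, 0.69]
contact_force: [0.0, -0.2, -0.0]
gripper_width: 0.34
t 16.07 tcp [0.6085 0.0675 0.1124] jaw yaw 153.4 tilt [-0.006  0.    -1.   ] j6 -2.69 j1 -0.01 F [ 0.  -0.2 -0. ] g 0.340
delta cm (tool now) [ 0.24 -0.06 -0.11] | 0.27 rotvec [-0.1  0.3 -0.2] after turn delta [ 0.24 -0.06 -0.11]
time: 16.32
tool_pos: [0.6111, 0.0674, 0.1137]
tool_rot: [-0.163, 0.688, -0.163, -0.688]
contact_force: [0.1, -0.0, -0.7]
gripper_width: 0.341
time: 16.58
tool_pos: [0.6108, 0.0674, 0.1104]
tool_rot: [-0.163, 0.688, -0.163, -0.688]
contact_force: [-1.4, 1.0, -0.8]
gripper_width: 0.344
time: 16.82
tool_pos: [0.611, 0.0668, 0.1075]
tool_rot: [-0.162, 0.688, -0.163, -0.688]
contact_force: [-0.4, -3.3, 0.4]
gripper_width: 0.34
```

View pics/s10z.png

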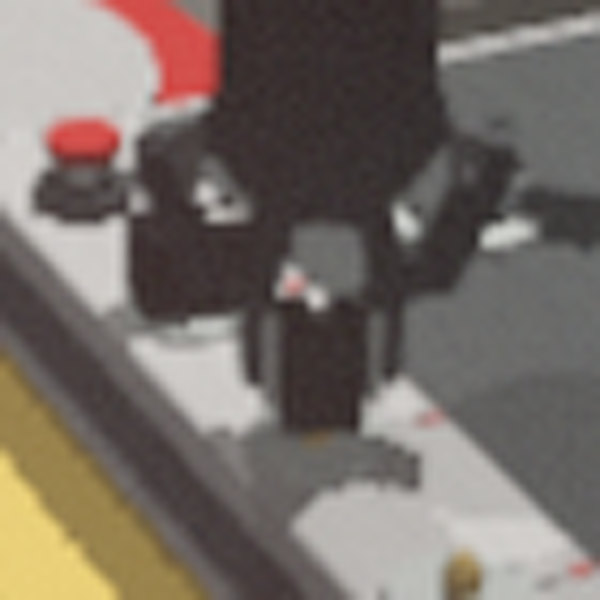

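```bash
python3 -m inch '[{"fingers":-1,"delta_pos":[0.2,0.1,0],"twist":[0,0,0]},{"fingers":-1,"delta_pos":[0,0,0],"twist":[0,0,0]}]';python3 -m inch '[{"fingers":-1,"delta_pos":[0.3,0,0],"twist":[0,0,0]},{"fingers":-1,"delta_pos":[0,0,0],"twist":[0,0,0]}]'; python3 -m inch '[{"fingers":-1,"delta_pos":[0.3,0,0],"twist":[0,0,0]},{"fingers":-1,"delta_pos":[0,0,0],"twist":[0,0,0]}]'
```

```text
time: 17.12
tool_pos: [0.6107, 0.0662, 0.1056]
tool_rot: [-0.162, 0.688, -0.163, -0.688]
contact_force: [-0.1, -3.9, 1.8]
gripper_width: 0.338
time: 17.38
tool_pos: [0.6098, 0.0662, 0.1015]
tool_rot: [0.162, -0.688, 0.163, 0.689]
contact_force: [-2.5, -3.9, 0.8]
gripper_width: 0.341
time: 17.62
tool_pos: [0.6097, 0.0662, 0.0984]
tool_rot: [0.162, -0.688, 0.163, 0.689]
contact_force: [-1.2, -4.4, 0.3]
gripper_width: 0.34
```

```bash
python3 -m inch '[{"fingers":-1,"delta_pos":[0.2,0.15,0],"twist":[0,0,0]},{"fingers":-1,"delta_pos":[0,0,0],"twist":[0,0,0]}]';python3 -m inch '[{"fingers":-1,"delta_pos":[0.3,0,0],"twist":[0,0,0]},{"fingers":-1,"delta_pos":[0,0,0],"twist":[0,0,0]}]'
```

```text
time: 17.88
tool_pos: [0.6094, 0.066, 0.0965]
tool_rot: [0.163, -0.688, 0.162, 0.689]
contact_force: [-0.3, -0.7, -0.3]
gripper_width: 0.337
time: 18.12
tool_pos: [0.6099, 0.0658, 0.0959]
tool_rot: [0.163, -0.688, 0.162, 0.688]
contact_force: [-5.1, -1.2, 6.3]
gripper_width: 0.338
```

Seated on B. Now turning it shut, about 83° clockwise.

```bash
python3 -m inch '[{"fingers":-1,"delta_pos":[-0.05,0,0],"twist":[8,0,0]},{"fingers":-1,"delta_pos":[0,0,0],"twist":[8,0,0]},{"fingers":-1,"delta_pos":[0,0,0],"twist":[8,0,0]},{"fingers":-1,"delta_pos":[0,0,0],"twist":[8,0,0]},{"fingers":-1,"delta_pos":[0,0,0],"twist":[8,0,0]}]'; python3 plan.py; python3 -m inch '[{"fingers":-1,"delta_pos":[0,0,0],"twist":[8,0,0]},{"fingers":-1,"delta_pos":[0,0,0],"twist":[8,0,0]},{"fingers":-1,"delta_pos":[0,0,0],"twist":[8,0,0]},{"fingers":-1,"delta_pos":[0,0,0],"twist":[6,0,0]}]'; python3 plan.py;  python3 -m inch '[{"fingers":-1,"delta_pos":[0,0,0],"twist":[6,0,0]},{"fingers":-1,"delta_pos":[0,0,0],"twist":[5,0,0]},{"fingers":-1,"delta_pos":[0,0,0],"twist":[2,0,0]},{"fingers":-1,"delta_pos":[0,0,0],"twist":[0,0,0]}]'; python3 plan.py;python3 -c "
from plant import manip; print(manip.state()['ft_torque'])"
```

```text
time: 18.75
tool_pos: [0.6086, 0.0667, 0.096]
tool_rot: [0.389, -0.589, 0.389, 0.592]
contact_force: [-7.6, 2.4, 9.1]
gripper_width: 0.338
t 18.75 tcp [0.6086 0.0667 0.096 ] jaw yaw 113.2 tilt [-0.003  0.003 -1.   ] j6 -1.99 j1 -0.01 F [-7.6  2.4  9.1] g 0.338
time: 19.25
tool_pos: [0.6084, 0.0682, 0.096]
tool_rot: [0.529, -0.468, 0.528, 0.472]
contact_force: [-9.7, 7.4, 9.0]
gripper_width: 0.345
t 19.25 tcp [0.6084 0.0682 0.096 ] jaw yaw 83.3 tilt [-0.004  0.005 -1.   ] j6 -1.47 j1 -0.01 F [-9.7  7.4  9. ] g 0.345
time: 19.75
tool_pos: [0.6082, 0.069, 0.0961]
tool_rot: [0.578, -0.405, 0.577, 0.411]
contact_force: [-9.6, 9.9, 10.7]
gripper_width: 0.34
t 19.75 tcp [0.6082 0.069  0.0961] jaw yaw 70.5 tilt [-0.004  0.007 -1.   ] j6 -1.24 j1 -0.01 F [-9.6  9.9 10.7] g 0.340
[1.44395979 1.45235912 0.14653729]
```

```bash
python3 -m inch '[{"fingers":-1,"delta_pos":[0,0.15,0.1],"twist":[-2,0,0]},{"fingers":0.4,"delta_pos":[0,0,0],"twist":[-2,0,0]},{"fingers":0.4,"delta_pos":[0,0,0],"twist":[0,0,0]},{"fingers":0.4,"delta_pos":[0,0,0],"twist":[0,0,0]},{"fingers":0.4,"delta_pos":[0,0,0],"twist":[0,0,0]}]'; python3 plan.py; python3 -m inch '[{"fingers":0.4,"delta_pos":[-2,0,0],"twist":[0,0,0]},{"fingers":0.4,"delta_pos":[-4,0,0],"twist":[0,0,0]},{"fingers":0.4,"delta_pos":[-5,0,0],"twist":[0,0,0]},{"fingers":0.4,"delta_pos":[0,6,0],"twist":[0,0,0]},{"fingers":0.4,"delta_pos":[0,6,0],"twist":[0,0,0]}]';python3 plan.py .407 -.259 .12 58; python3 - <<'E'
from h import *
f=grab('side','s11'); cv2.imwrite('pics/s11z.png',cv2.resize(f['pixels'][140:240,300:420],(720,600),interpolation=2))
f=grab('top','t11'); cv2.imwrite('pics/t11z.png',cv2.resize(f['pixels'][140:200,230:390],(800,300),interpolation=2))
E
python3 knobs.py t11
```

```text
time: 20.38
tool_pos: [0.6087, 0.0665, 0.0946]
tool_rot: [0.563, -0.427, 0.563, 0.427]
contact_force: [1.1, -0.9, -0.1]
gripper_width: 0.702
t 20.38 tcp [0.6087 0.0665 0.0946] jaw yaw 74.4 tilt [-0.  0. -1.] j6 -1.31 j1 -0.01 F [ 1.1 -0.9 -0.1] g 0.702
time: 21.0
tool_pos: [0.493, 0.0991, 0.2078]
tool_rot: [0.565, -0.428, 0.562, 0.427]
contact_force: [-0.7, -0.0, 0.1]
gripper_width: 0.697
t 21.00 tcp [0.493  0.0991 0.2078] jaw yaw 74.4 tilt [ 0.004  0.    -1.   ] j6 -1.25 j1 0.05 F [-0.7 -0.   0.1] g 0.697
delta cm (tool now) [  8.73  -1.34 -36.82] | 37.86 rotvec [16.4  0.1  0.2] after turn delta [  8.78 -11.68 -34.93]
t11 [362.3 217.9] xy [ 0.4293 -0.1457] yaw 149.1 stripe 144.7 0.0082 bgr [131  79 126] 104 z 0.0360 rect [29. 44.] 59
t11 [394.7 224.4] xy [ 0.4066 -0.2592] yaw -32.3 stripe -31.1 0.013 bgr [54 61 80] 111 z 0.0361 rect [30. 45.] 58
t11 [393.  249.5] xy [ 0.3188 -0.2513] yaw -98.8 stripe -92.4 0.012 bgr [ 74 121 187] 107 z 0.0357 rect [44. 30.] 82
```

View pics/s11z.png

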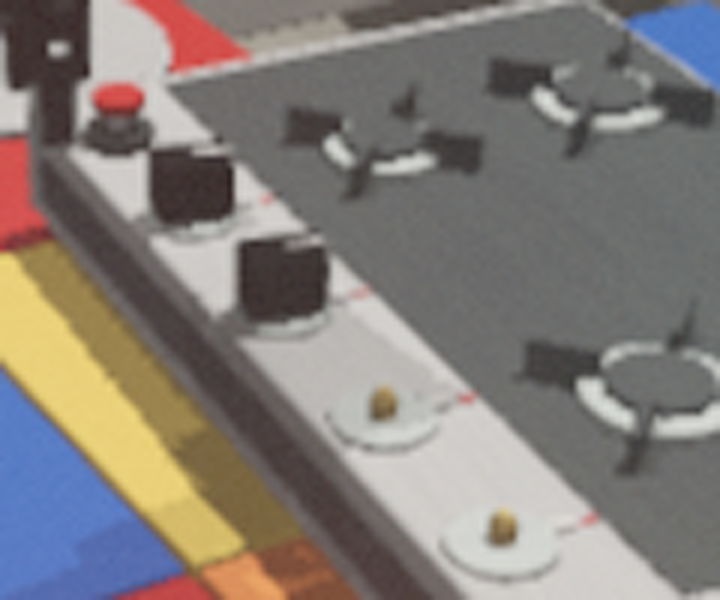

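View pics/t11z.png

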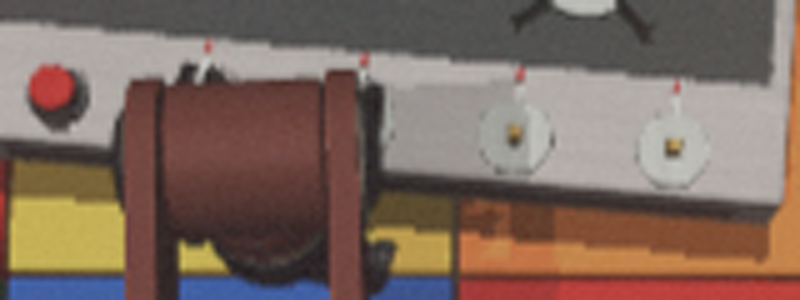

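Both knobs A and B sit flat with their pointers near the red marks. K3 is unmoved, so it goes next.

```bash
python3 plan.py .4086 -.2595 .12 58; python3 -m inch '[{"fingers":0.4,"delta_pos":[0,-0.3,-6],"twist":[0,0,0]},{"fingers":0.4,"delta_pos":[0.5,-0.3,-6],"twist":[0,0,0]},{"fingers":0.4,"delta_pos":[1,-0.3,-6],"twist":[0,0,0]},{"fingers":0.4,"delta_pos":[1,-0.3,-6],"twist":[0,0,0]},{"fingers":0.4,"delta_pos":[1,-0.3,-6],"twist":[0,0,0]}]'; python3 -m inch '[{"fingers":0.4,"delta_pos":[2,0,-5],"twist":[0,0,0]},{"fingers":0.4,"delta_pos":[2,0,-1.5],"twist":[8.2,0,0]},{"fingers":0.4,"delta_pos":[1,0,0],"twist":[8.2,0,0]},{"fingers":0.4,"delta_pos":[0,0,0],"twist":[0,0,0]}]';python3 plan.py .4086 -.2595 .007 58;python3 - <<'E'
from h import *
f=grab('side','s12'); cv2.imwrite('pics/s12z.png',cv2.resize(f['pixels'][200:320,280:424],(720,600),interpolation=2))
E
```

```text
t 21.10 tcp [0.4881 0.1001 0.2043] jaw yaw 74.5 tilt [-0.002  0.    -1.   ] j6 -1.25 j1 0.05 F [ 1.  -0.6 -0.2] g 0.702
delta cm (tool now) [  8.44  -1.95 -36.77] | 37.78 rotvec [16.5 -0.  -0.1] after turn delta [  8.43 -12.31 -34.71]
time: 21.72
tool_pos: [0.4272, -0.1967, 0.1717]
tool_rot: [0.564, -0.429, 0.563, 0.426]
contact_force: [0.5, -1.0, 0.1]
gripper_width: 0.705
time: 22.22
tool_pos: [0.4095, -0.2574, 0.1202]
tool_rot: [0.618, -0.343, 0.618, 0.343]
contact_force: [0.1, -0.1, -0.1]
gripper_width: 0.702
t 22.23 tcp [ 0.4095 -0.2574  0.1202] jaw yaw 58.1 tilt [-0.  0. -1.] j6 -1.73 j1 -0.72 F [ 0.1 -0.1 -0.1] g 0.702
delta cm (tool now) [11.32 -0.04 -0.23] | 11.32 rotvec [ 0.1  0.  -0. ] after turn delta [11.32 -0.04 -0.23]
```

View pics/s12z.png

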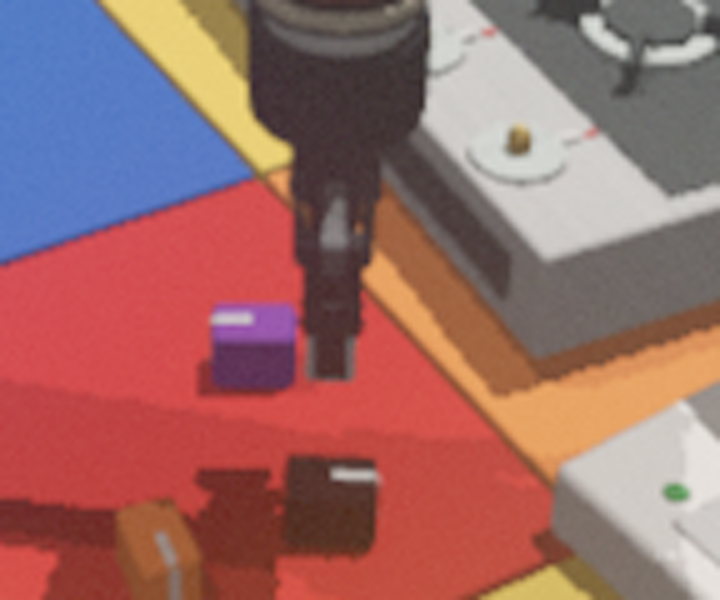

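The fingers line up with the black knob at zoom (333,505). I'm descending to grip it.

```bash
python3 -m inch '[{"fingers":0.4,"delta_pos":[4,0,-0.2],"twist":[0,0,0]},{"fingers":0.4,"delta_pos":[4,0,0],"twist":[0,0,0]},{"fingers":0.4,"delta_pos":[2.3,0,0],"twist":[0,0,0]},{"fingers":0.4,"delta_pos":[1,0,0],"twist":[0,0,0]},{"fingers":0.4,"delta_pos":[0,0,0],"twist":[0,0,0]}]'; python3 plan.py;python3 -m inch '[{"fingers":-1,"delta_pos":[0,0,0],"twist":[0,0,0]},{"fingers":-1,"delta_pos":[0,0,0],"twist":[0,0,0]},{"fingers":-1,"delta_pos":[0,0,0],"twist":[0,0,0]},{"fingers":-1,"delta_pos":[0,0,0],"twist":[0,0,0]},{"fingers":-1,"delta_pos":[0,0,0],"twist":[0,0,0]}]';  python3 -m inch '[{"fingers":-1,"delta_pos":[-3,0,0],"twist":[0,0,0]},{"fingers":-1,"delta_pos":[-5,0,0],"twist":[0,0,0]},{"fingers":-1,"delta_pos":[-5,0,0],"twist":[0,0,0]},{"fingers":-1,"delta_pos":[-2,0,0],"twist":[0,0,0]},{"fingers":-1,"delta_pos":[0,0,0],"twist":[0,0,0]}]'; python3 plan.py .6002 -.0425 .16 85
```

```text
time: 22.9
tool_pos: [0.4089, -0.2586, 0.0074]
tool_rot: [0.618, -0.344, 0.618, 0.343]
contact_force: [0.8, -0.4, -0.5]
gripper_width: 0.701
t 22.90 tcp [ 0.4089 -0.2586  0.0074] jaw yaw 58.1 tilt [ 0. -0. -1.] j6 -1.73 j1 -0.72 F [ 0.8 -0.4 -0.5] g 0.701
time: 23.52
tool_pos: [0.4096, -0.2594, 0.0086]
tool_rot: [0.619, -0.344, 0.618, 0.342]
contact_force: [0.1, -0.7, 6.2]
gripper_width: 0.339
time: 24.15
tool_pos: [0.4093, -0.2591, 0.1588]
tool_rot: [0.619, -0.344, 0.618, 0.342]
contact_force: [-0.3, -0.6, -1.0]
gripper_width: 0.339
t 24.15 tcp [ 0.4093 -0.2591  0.1588] jaw yaw 58.0 tilt [ 0.003 -0.003 -1.   ] j6 -1.73 j1 -0.72 F [-0.3 -0.6 -1. ] g 0.339
delta cm (tool now) [-0.11 -4.72 28.49] | 28.88 rotvec [-27.   -0.1   0.2] after turn delta [ -0.12 -17.13  23.25]
```

```bash
python3 -m inch '[{"fingers":-1,"delta_pos":[0,-0.7,4],"twist":[0,0,0]},{"fingers":-1,"delta_pos":[0,-1,6],"twist":[0,0,0]},{"fingers":-1,"delta_pos":[0,-1,6],"twist":[0,0,0]},{"fingers":-1,"delta_pos":[0,-1,6],"twist":[0,0,0]},{"fingers":-1,"delta_pos":[0,-0.7,4.5],"twist":[0,0,0]}]';  python3 -m inch '[{"fingers":-1,"delta_pos":[0,-0.3,2],"twist":[-9,0,0]},{"fingers":-1,"delta_pos":[0,0,0],"twist":[-9,0,0]},{"fingers":-1,"delta_pos":[0,0,0],"twist":[-9,0,0]},{"fingers":-1,"delta_pos":[0,0,0],"twist":[0,0,0]},{"fingers":-1,"delta_pos":[0,0,0],"twist":[0,0,0]}]'; python3 plan.py .6005 -.0425 .116 85
```

```text
time: 24.78
tool_pos: [0.586, -0.0546, 0.154]
tool_rot: [0.617, -0.342, 0.619, 0.344]
contact_force: [1.0, -0.4, -0.4]
gripper_width: 0.338
time: 25.4
tool_pos: [0.5985, -0.0415, 0.1554]
tool_rot: [0.521, -0.477, 0.522, 0.478]
contact_force: [-0.8, 0.7, 0.6]
gripper_width: 0.342
t 25.40 tcp [ 0.5985 -0.0415  0.1554] jaw yaw 84.9 tilt [-0.002  0.    -1.   ] j6 -1.67 j1 -0.19 F [-0.8  0.7  0.6] g 0.342
delta cm (tool now) [ 3.94 -0.22 -0.08] | 3.94 rotvec [-0.1  0.  -0.1] after turn delta [ 3.94 -0.21 -0.08]
```

```bash
python3 -m inch '[{"fingers":-1,"delta_pos":[2,-0.2,-0.1],"twist":[0,0,0]},{"fingers":-1,"delta_pos":[1.9,0,0],"twist":[0,0,0]},{"fingers":-1,"delta_pos":[0,0,0],"twist":[0,0,0]},{"fingers":-1,"delta_pos":[0,0,0],"twist":[0,0,0]}]'; python3 plan.py .6005 -.0425 .112 85; python3 - <<'E'
from h import *
f=grab('side','s13'); cv2.imwrite('pics/s13z.png',cv2.resize(f['pixels'][160:240,320:416],(720,600),interpolation=2))
E
```

```text
time: 25.9
tool_pos: [0.601, -0.0427, 0.1175]
tool_rot: [0.521, -0.478, 0.521, 0.478]
contact_force: [-0.4, 0.2, -1.7]
gripper_width: 0.339
t 25.90 tcp [ 0.601  -0.0427  0.1175] jaw yaw 85.0 tilt [-0.  0. -1.] j6 -1.68 j1 -0.19 F [-0.4  0.2 -1.7] g 0.339
delta cm (tool now) [0.55 0.06 0.02] | 0.55 rotvec [ 0.  0. -0.] after turn delta [0.55 0.06 0.02]
```

View pics/s13z.png

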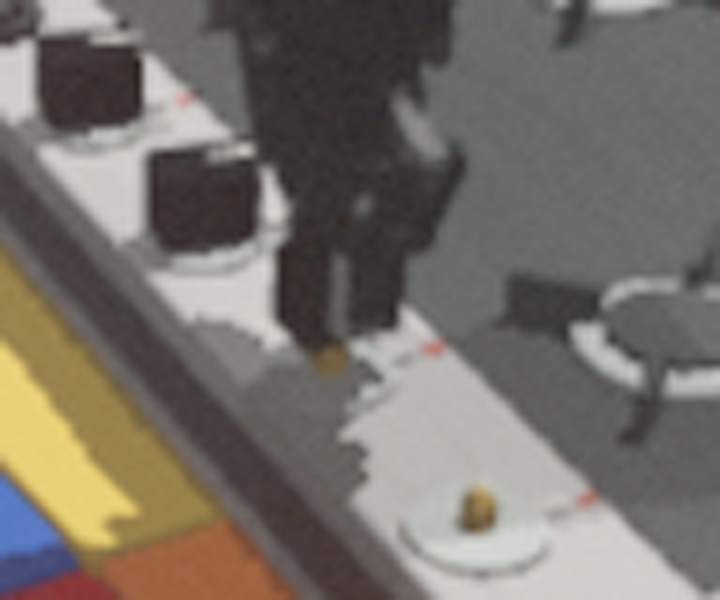

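```bash
python3 -m inch '[{"fingers":-1,"delta_pos":[0.4,0.05,0],"twist":[0,0,0]},{"fingers":-1,"delta_pos":[0,0,0],"twist":[0,0,0]}]';python3 -m inch '[{"fingers":-1,"delta_pos":[0.3,0,0],"twist":[0,0,0]},{"fingers":-1,"delta_pos":[0,0,0],"twist":[0,0,0]}]'; python3 -m inch '[{"fingers":-1,"delta_pos":[0.3,0,0],"twist":[0,0,0]},{"fingers":-1,"delta_pos":[0,0,0],"twist":[0,0,0]}]'; python3 -m inch '[{"fingers":-1,"delta_pos":[0.2,0,0],"twist":[0,0,0]},{"fingers":-1,"delta_pos":[0,0,0],"twist":[0,0,0]}]'
```

```text
time: 26.2
tool_pos: [0.6006, -0.0427, 0.1138]
tool_rot: [0.521, -0.478, 0.521, 0.478]
contact_force: [-0.4, 0.1, -0.6]
gripper_width: 0.338
time: 26.45
tool_pos: [0.6004, -0.0426, 0.1105]
tool_rot: [0.521, -0.478, 0.521, 0.478]
contact_force: [-0.3, 0.8, -1.0]
gripper_width: 0.342
time: 26.7
tool_pos: [0.6008, -0.0424, 0.1077]
tool_rot: [0.522, -0.478, 0.521, 0.478]
contact_force: [0.6, 1.6, -1.7]
gripper_width: 0.341
time: 26.95
tool_pos: [0.6009, -0.0422, 0.1059]
tool_rot: [0.522, -0.478, 0.521, 0.478]
contact_force: [0.7, 3.0, 1.1]
gripper_width: 0.337
```

```bash
python3 -m inch '[{"fingers":-1,"delta_pos":[0.2,0,0.1],"twist":[0,0,0]},{"fingers":-1,"delta_pos":[0,0,0],"twist":[0,0,0]}]';python3 -m inch '[{"fingers":-1,"delta_pos":[0.3,0,0],"twist":[0,0,0]},{"fingers":-1,"delta_pos":[0,0,0],"twist":[0,0,0]}]'; python3 -m inch '[{"fingers":-1,"delta_pos":[0.3,0,0],"twist":[0,0,0]},{"fingers":-1,"delta_pos":[0,0,0],"twist":[0,0,0]}]'; python3 -m inch '[{"fingers":-1,"delta_pos":[0.2,0,0],"twist":[0,0,0]},{"fingers":-1,"delta_pos":[0,0,0],"twist":[0,0,0]}]'
```

```text
time: 27.2
tool_pos: [0.6002, -0.0419, 0.1032]
tool_rot: [0.521, -0.478, 0.522, 0.478]
contact_force: [0.1, -0.6, -0.8]
gripper_width: 0.343
time: 27.45
tool_pos: [0.6003, -0.0418, 0.1002]
tool_rot: [0.521, -0.478, 0.522, 0.478]
contact_force: [-0.0, -0.8, -2.1]
gripper_width: 0.338
time: 27.7
tool_pos: [0.6007, -0.0418, 0.0977]
tool_rot: [0.521, -0.478, 0.521, 0.478]
contact_force: [-0.2, -0.1, -0.1]
gripper_width: 0.338
time: 27.95
tool_pos: [0.6008, -0.0418, 0.0976]
tool_rot: [0.521, -0.478, 0.521, 0.478]
contact_force: [-5.3, 0.4, 8.1]
gripper_width: 0.339
```

Knob C is seated. I'm releasing and rising, then measuring all the valves, the igniter and the fan switch.

```bash
python3 -m inch '[{"fingers":0.4,"delta_pos":[0,0,0],"twist":[0,0,0]},{"fingers":0.4,"delta_pos":[0,0,0],"twist":[0,0,0]},{"fingers":0.4,"delta_pos":[0,0,0],"twist":[0,0,0]}]'; python3 plan.py; python3 -m inch '[{"fingers":0.4,"delta_pos":[-2,0,0],"twist":[0,0,0]},{"fingers":0.4,"delta_pos":[-4,0,0],"twist":[0,0,0]},{"fingers":0.4,"delta_pos":[-5,0,0],"twist":[0,0,0]},{"fingers":0.4,"delta_pos":[-3,6,0],"twist":[0,0,0]},{"fingers":-1,"delta_pos":[0,6,0],"twist":[0,0,0]}]';python3 -m inch '[{"fingers":-1,"delta_pos":[0,6,0],"twist":[0,0,0]},{"fingers":-1,"delta_pos":[0,6,0],"twist":[0,0,0]},{"fingers":-1,"delta_pos":[0,0,0],"twist":[0,0,0]}]';python3 plan.py; python3 - <<'E'
from h import *
f=grab('side','s14'); cv2.imwrite('pics/s14z.png',cv2.resize(f['pixels'][140:240,300:420],(720,600),interpolation=2))
cv2.imwrite('pics/s14f.png',cv2.resize(f['pixels'][200:350,380:540],(640,600),interpolation=2))
f=grab('top','t14'); a=cv2.resize(f['pixels'][140:200,230:390],(800,300),interpolation=2); b=cv2.resize(f['pixels'][145:205,395:475],(400,300),interpolation=2)
o=np.zeros((600,800,3),np.uint8); o[:300]=a; o[300:,:400]=b; cv2.imwrite('pics/t14z.png',o)
E
python3 knobs.py t14
```

```text
time: 28.32
tool_pos: [0.6005, -0.0417, 0.0955]
tool_rot: [0.521, -0.478, 0.521, 0.478]
contact_force: [-0.0, -0.5, -0.0]
gripper_width: 0.699
t 28.32 tcp [ 0.6005 -0.0417  0.0955] jaw yaw 85.0 tilt [-0.  0. -1.] j6 -1.68 j1 -0.19 F [-0.  -0.5 -0. ] g 0.699
time: 28.95
tool_pos: [0.4863, -0.032, 0.2392]
tool_rot: [0.523, -0.48, 0.52, 0.475]
contact_force: [0.7, 0.6, -0.5]
gripper_width: 0.498
time: 29.32
tool_pos: [0.3634, -0.0207, 0.2353]
tool_rot: [0.522, -0.48, 0.52, 0.476]
contact_force: [0.6, -0.1, 0.0]
gripper_width: 0.002
t 29.32 tcp [ 0.3634 -0.0207  0.2353] jaw yaw 85.0 tilt [ 0.006 -0.002 -1.   ] j6 -1.75 j1 -0.26 F [ 0.6 -0.1  0. ] g 0.002
t14 [362.2 217.9] xy [ 0.4292 -0.1454] yaw 150.7 stripe 145.9 0.0079 bgr [115  70 111] 102 z 0.0359 rect [29. 44.] 59
t14 [393.  249.6] xy [ 0.3183 -0.2513] yaw -97.8 stripe -89.6 0.0121 bgr [ 73 119 184] 108 z 0.0362 rect [43. 30.] 82
```

View pics/s14z.png

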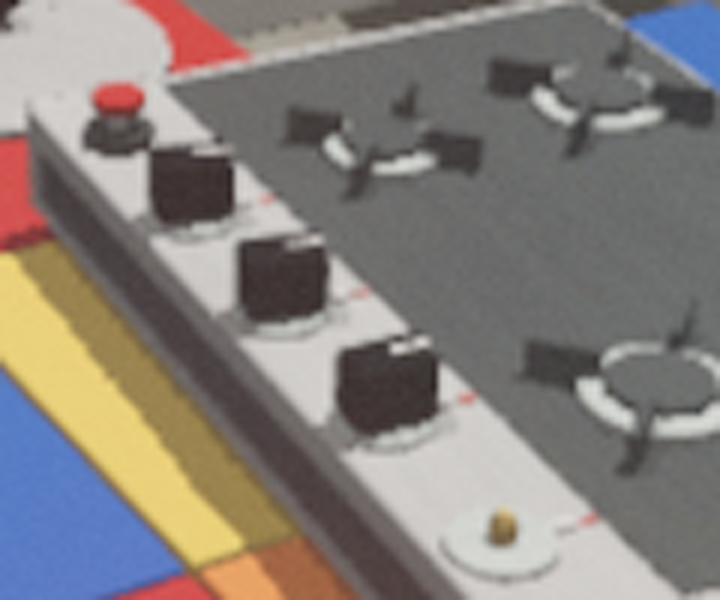

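View pics/s14f.png

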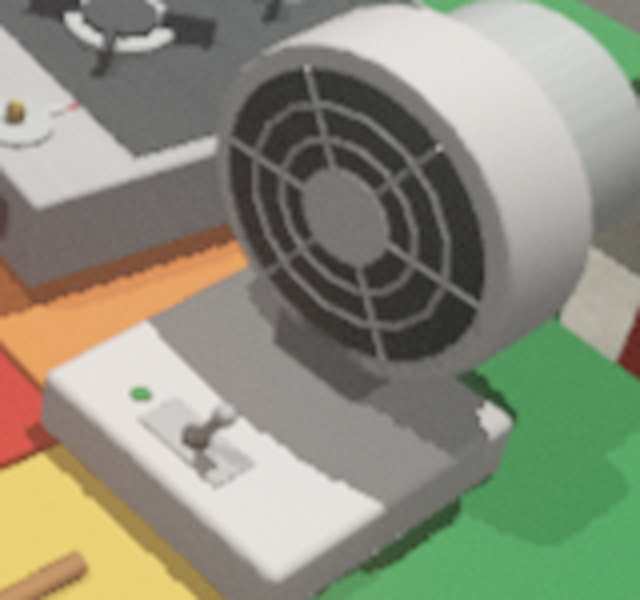

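View pics/t14z.png

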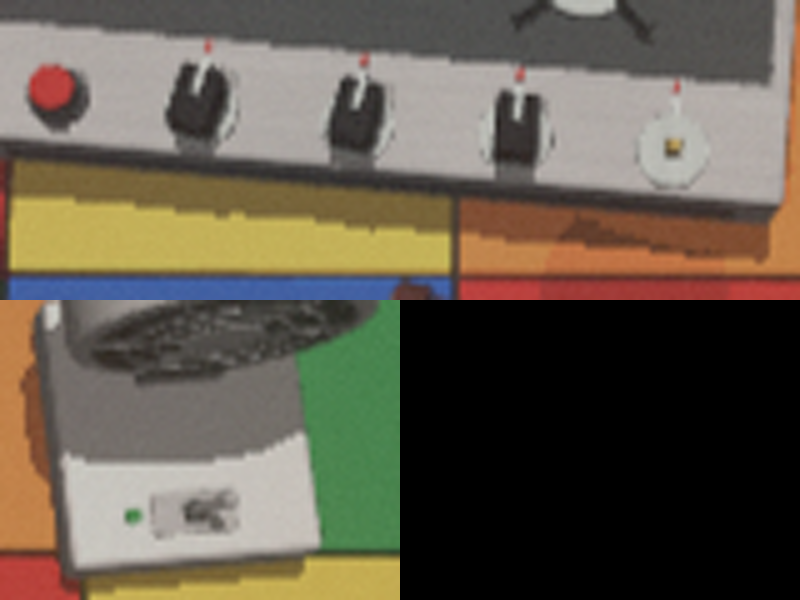

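```bash
python3 - <<'E'
from h import *
t=load('t14'); s=load('s14'); P=pts(t); im=t['pixels']
for c in((.6187,.177),(.609,.0665),(.6005,-.0418)):
    u,v=proj(t,np.array([*c,.125])); u,v=int(round(u)),int(round(v)); print('knob top z',P[v-2:v+3,u-2:u+3,2].mean().round(4))
# fan base top: z .035-.05 white
m=((abs(P[...,2]-.045)<.006)&(P[...,1]<-.25)&(P[...,0]>.42)&(P[...,0]<.8)).astype(np.uint8)
C=max(cv2.findContours(m,0,1)[0],key=cv2.contourArea); r=cv2.minAreaRect(C); print('rect px',r)
Q=np.array([ray(t,*c[0],.045)[:2] for c in C]); k=Q[:,0]
print('fan ext x',Q.min(0),Q.max(0)); rr=cv2.minAreaRect((Q*1000).astype(np.float32)); print(rr)
# green dot
for f,n,box in((t,'top',(395,475,165,205)),(s,'side',(400,450,280,330))):
    h=cv2.cvtColor(f['pixels'],cv2.COLOR_BGR2HSV); g=(h[...,0]>45)&(h[...,0]<85)&(h[...,1]>100); M=np.zeros_like(g); M[box[2]:box[3],box[0]:box[1]]=1
    n_,L,st,ce=cv2.connectedComponentsWithStats((g&M).astype(np.uint8))
    for i in range(1,n_):
        if st[i,4]<60: print(n,'dot',ce[i],st[i,4],ray(f,*ce[i],.046))
# igniter red
for f,n,u,v in((t,'top',241,158),(s,'side',319,157)):
    b=f['pixels'].astype(int); m=((b[...,2]>110)&(b[...,1]<90)&(b[...,0]<90)); ys,xs=np.nonzero(m); k=np.hypot(xs-u,ys-v)<9
    c=xs[k].mean(),ys[k].mean(); print(n,'ign',c,k.sum(),ray(f,*c,.116))
cv2.imwrite('pics/fanz.png',np.hstack([cv2.resize(im[172:197,420:450],(400,333),interpolation=2),cv2.resize(s['pixels'][290:325,410:452],(400,333),interpolation=2)]))
E
```

```text
knob top z 0.1247
knob top z 0.1255
knob top z 0.1255
rect px ((430.8249816894531, 170.041015625), (55.87910842895508, 50.16013717651367), 83.1572265625)
fan ext x [ 0.49603363 -0.48592871] [ 0.69437745 -0.29484367]
((602.058837890625, -391.217529296875), (199.2032928466797, 178.65032958984375), 4.942032814025879)
top dot [421.  187.5] 2 [ 0.53745552 -0.35422608  0.046     ]
top ign (np.float64(239.87719298245614), np.float64(157.1578947368421)) 57 [0.62656021 0.27871502 0.116     ]
side ign (np.float64(319.39285714285717), np.float64(156.57142857142858)) 28 [0.6234369  0.26736125 0.116     ]
```

View pics/fanz.png

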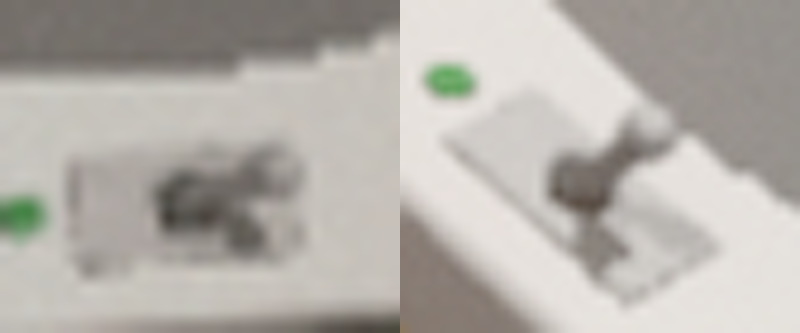

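```bash
python3 - <<'E'
from h import *
t=load('t14'); s=load('s14')
a=ray(t,440.36,184.6,.079); b=ray(s,436.3,303.2,.079); print(a,b)
# two-ray intersection
def R(f,u,v): d=f['pose'][:3,:3]@np.linalg.inv(f['K'])@np.array([u,v,1.]); return f['pose'][:3,3],d/np.linalg.norm(d)
(o1,d1),(o2,d2)=R(t,440.36,184.6),R(s,436.3,303.2)
A=np.stack([d1,-d2],1); x=np.linalg.lstsq(A,o2-o1,rcond=None)[0]; p,q=o1+d1*x[0],o2+d2*x[1]; print('tri',(p+q)/2,np.linalg.norm(p-q))
y=np.radians(4.94); fy=np.array([-np.sin(y),np.cos(y),0]); fx=np.array([np.cos(y),np.sin(y),0])
# pivot plate corners in top: center of plate
pc=ray(t,420+182/13.33-.5,172+205/13.32-.5,.046); print('plate ctr',pc)
for c in (a,(p+q)/2): piv=c+fy*.0282; print('pivot est',piv,'fan-frame',(piv-[.602,-.3912,0])@fx,(piv-[.602,-.3912,0])@fy, 'on tip',c+2*fy*.0282)
print(proj(s,np.array([.5385,-.409,.079])))
E
```

```text
[ 0.54111452 -0.41387121  0.079     ] [ 0.54335716 -0.41507639  0.079     ]
tri [ 0.54223248 -0.41461451  0.07879478] 0.0024160829091419843
plate ctr [ 0.53983574 -0.39738863  0.046     ]
pivot est [ 0.53868615 -0.38577596  0.079     ] fan-frame -0.06261159025262328 0.010856004362724747 on tip [ 0.53625778 -0.35768071  0.079     ]
pivot est [ 0.53980411 -0.38651926  0.07879478] fan-frame -0.061561786492303504 0.010019193602085148 on tip [ 0.53737574 -0.35842401  0.07879478]
[432.6791534  302.19258453]
```

All three knob tops are at z≈.125, so they are fully down, and the tabs point at the red marks. The two views put the switch tip at (.542,-.415,.079), where its height should be 79 mm; pivot y is then about -.399. I'll straddle the bat with half-open jaws and push it towards +y.

```bash
python3 plan.py .541 -.4155 .16 95; python3 -m inch '[{"fingers":0,"delta_pos":[0.8,0,-5.8],"twist":[0,0,0]},{"fingers":0,"delta_pos":[0.8,0,-6],"twist":[0,0,0]},{"fingers":0,"delta_pos":[0.8,0,-6],"twist":[0,0,0]},{"fingers":0,"delta_pos":[0.8,0,-6],"twist":[0,0,0]},{"fingers":0,"delta_pos":[0.8,0,-6],"twist":[0,0,0]}]'; python3 plan.py .541 -.4155 .16 95
```

```text
t 29.43 tcp [ 0.366  -0.0213  0.2355] jaw yaw 85.0 tilt [ 0.004 -0.001 -1.   ] j6 -1.75 j1 -0.26 F [-0.1 -0.1 -1.1] g 0.001
delta cm (tool now) [  7.67 -20.83 -37.74] | 43.79 rotvec [-10.   -0.1   0.2] after turn delta [  7.55 -14.   -40.8 ]
time: 30.05
tool_pos: [0.3404, -0.3214, 0.1937]
tool_rot: [0.522, -0.478, 0.521, 0.478]
contact_force: [0.0, -0.3, 0.6]
gripper_width: 0.503
t 30.05 tcp [ 0.3404 -0.3214  0.1937] jaw yaw 85.0 tilt [ 0.  0. -1.] j6 -2.40 j1 -0.92 F [ 0.  -0.3  0.6] g 0.503
delta cm (tool now) [  3.37 -20.8   -7.62] | 22.41 rotvec [-10.   0.   0.] after turn delta [  3.37 -19.16 -11.12]
```

```bash
python3 -m inch '[{"fingers":0,"delta_pos":[0.5,-5,-1.9],"twist":[0,0,0]},{"fingers":0,"delta_pos":[1,-5.5,-2],"twist":[0,0,0]},{"fingers":0,"delta_pos":[1,-5.5,-2],"twist":[0,0,0]},{"fingers":0,"delta_pos":[0.9,-4.8,-1.7],"twist":[0,0,0]},{"fingers":0,"delta_pos":[0,0,0],"twist":[-10,0,0]}]'; python3 -m inch '[{"fingers":0,"delta_pos":[0,0,0],"twist":[0,0,0]},{"fingers":0,"delta_pos":[0,0,0],"twist":[0,0,0]}]';  python3 plan.py .541 -.4155 .062 95;python3 - <<'E'
from h import *
f=grab('side','s15'); cv2.imwrite('pics/s15z.png',cv2.resize(f['pixels'][200:350,360:540],(720,600),interpolation=2))
E
```

```text
time: 30.68
tool_pos: [0.5434, -0.4131, 0.1546]
tool_rot: [0.476, -0.521, 0.476, 0.525]
contact_force: [-0.4, -0.4, -0.1]
gripper_width: 0.502
time: 30.92
tool_pos: [0.5408, -0.4123, 0.1594]
tool_rot: [0.478, -0.521, 0.478, 0.521]
contact_force: [-1.0, -0.3, -0.0]
gripper_width: 0.509
t 30.93 tcp [ 0.5408 -0.4123  0.1594] jaw yaw 94.9 tilt [-0.  0. -1.] j6 -2.42 j1 -0.76 F [-1.  -0.3 -0. ] g 0.509
delta cm (tool now) [ 9.74  0.01 -0.32] | 9.75 rotvec [-0.1  0.  -0. ] after turn delta [ 9.74  0.01 -0.32]
```

View pics/s15z.png

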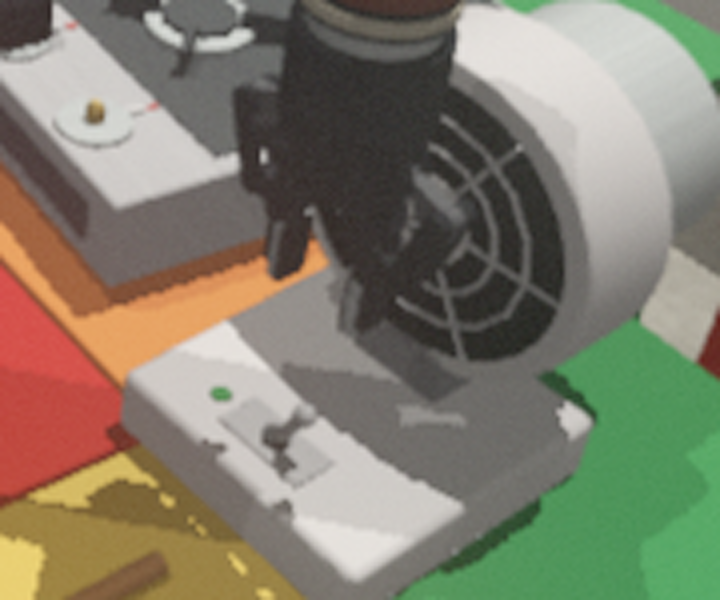

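The jaws are over the switch, clear of the drum. I'm lowering them around the bat.

```bash
python3 -m inch '[{"fingers":0,"delta_pos":[3,0,-0.3],"twist":[0,0,0]},{"fingers":0,"delta_pos":[3,0,0],"twist":[0,0,0]},{"fingers":0,"delta_pos":[2.5,0,0],"twist":[0,0,0]},{"fingers":0,"delta_pos":[1.2,0,0],"twist":[0,0,0]},{"fingers":0,"delta_pos":[0,0,0],"twist":[0,0,0]}]';  python3 plan.py .539 -.365 .062 95;python3 - <<'E'
from h import *
f=grab('side','s16'); cv2.imwrite('pics/s16z.png',cv2.resize(f['pixels'][240:340,390:490],(600,600),interpolation=2))
E
```

```text
time: 31.6
tool_pos: [0.5402, -0.4146, 0.0624]
tool_rot: [0.478, -0.521, 0.478, 0.522]
contact_force: [0.2, -0.3, 0.5]
gripper_width: 0.5
t 31.60 tcp [ 0.5402 -0.4146  0.0624] jaw yaw 95.0 tilt [-0.001  0.001 -1.   ] j6 -2.42 j1 -0.76 F [ 0.2 -0.3  0.5] g 0.500
delta cm (tool now) [ 0.04 -0.31  4.95] | 4.96 rotvec [-0.  0. -0.] after turn delta [ 0.04 -0.31  4.95]
```

View pics/s16z.png

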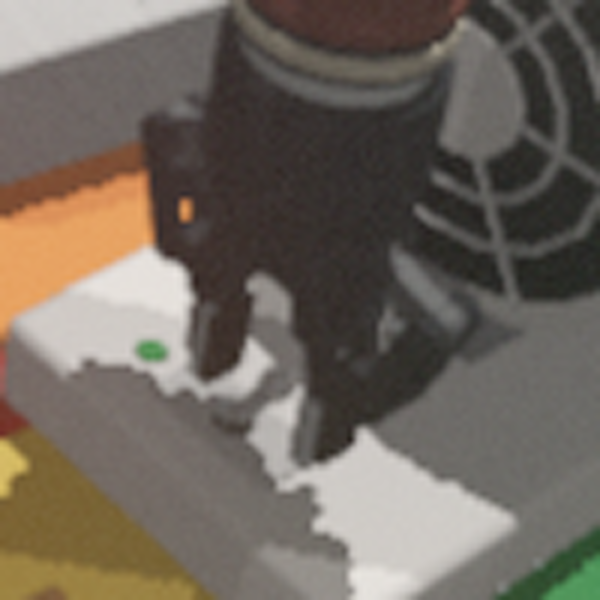

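```bash
python3 -m inch '[{"fingers":0,"delta_pos":[0,0,1.2],"twist":[0,0,0]},{"fingers":0,"delta_pos":[0,0,1.2],"twist":[0,0,0]},{"fingers":0,"delta_pos":[0,0,1.2],"twist":[0,0,0]}]';  python3 plan.py; python3 -m inch '[{"fingers":0,"delta_pos":[0,0,0.8],"twist":[0,0,0]},{"fingers":0,"delta_pos":[0,0,0.4],"twist":[0,0,0]},{"fingers":0,"delta_pos":[0,0,0],"twist":[0,0,0]}]';  python3 plan.py
```

```text
time: 32.02
tool_pos: [0.5383, -0.379, 0.0645]
tool_rot: [-0.478, 0.523, -0.478, -0.52]
contact_force: [0.9, -4.0, 1.3]
gripper_width: 0.5
t 32.02 tcp [ 0.5383 -0.379   0.0645] jaw yaw 95.0 tilt [ 0.002 -0.002 -1.   ] j6 -2.38 j1 -0.73 F [ 0.9 -4.   1.3] g 0.500
time: 32.4
tool_pos: [0.5376, -0.3717, 0.0646]
tool_rot: [-0.476, 0.525, -0.48, -0.517]
contact_force: [2.4, -17.0, -1.7]
gripper_width: 0.503
t 32.40 tcp [ 0.5376 -0.3717  0.0646] jaw yaw 95.0 tilt [ 0.005 -0.012 -1.   ] j6 -2.37 j1 -0.72 F [  2.4 -17.   -1.7] g 0.503
```

The 17 N reaction says it is at its stop. I'm backing off to centre, lifting and checking.

```bash
python3 -m inch '[{"fingers":0,"delta_pos":[0,0,-1.5],"twist":[0,0,0]},{"fingers":0,"delta_pos":[-4,0,0],"twist":[0,0,0]},{"fingers":0,"delta_pos":[-6,0,0],"twist":[0,0,0]},{"fingers":0,"delta_pos":[-4,3,0],"twist":[0,0,0]},{"fingers":-1,"delta_pos":[0,6,0],"twist":[0,0,0]}]'; python3 -m inch '[{"fingers":-1,"delta_pos":[0,6,0],"twist":[0,0,0]},{"fingers":-1,"delta_pos":[0,0,0],"twist":[0,0,0]}]'; python3 plan.py;python3 - <<'E'
from h import *
f=grab('side','s17'); t=grab('top','t17'); cv2.imwrite('pics/s17z.png',np.hstack([cv2.resize(f['pixels'][280:330,400:460],(400,333),interpolation=2),cv2.resize(t['pixels'][172:197,420:450],(400,333),interpolation=2)]))
cv2.imwrite('pics/t17z.png',cv2.resize(t['pixels'][140:200,230:390],(800,300),interpolation=2))
E
```

```text
time: 33.02
tool_pos: [0.4498, -0.3905, 0.2074]
tool_rot: [-0.477, 0.524, -0.477, -0.52]
contact_force: [-0.3, -1.5, 0.6]
gripper_width: 0.299
time: 33.28
tool_pos: [0.3851, -0.3937, 0.201]
tool_rot: [0.479, -0.519, 0.478, 0.522]
contact_force: [0.4, -0.3, 0.0]
gripper_width: 0.001
t 33.27 tcp [ 0.3851 -0.3937  0.201 ] jaw yaw 94.8 tilt [-0.002  0.004 -1.   ] j6 -2.59 j1 -0.93 F [ 0.4 -0.3  0. ] g 0.001
```

View pics/s17z.png

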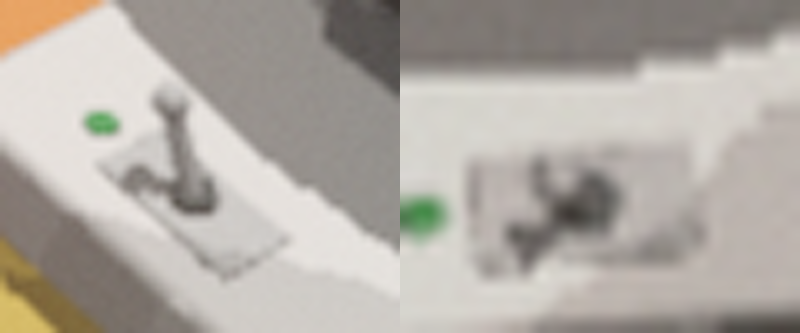

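View pics/t17z.png

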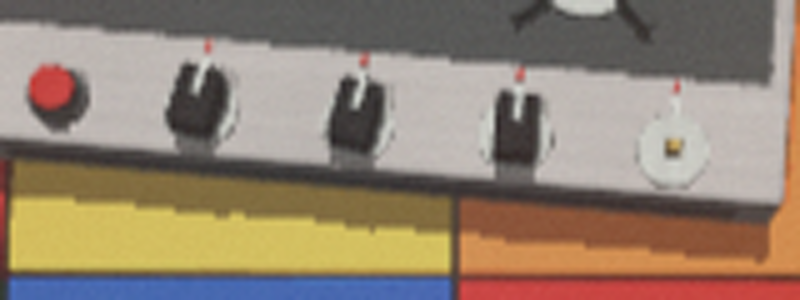

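The bat now leans to the green dot, so the fan is on. The igniter should be 100 mm left of valve A, about (.627,.277), which agrees with the top view. I'm going there with the gripper shut.

```bash
python3 - <<'E'
from h import *
s=load('s17'); print('on tip pred',proj(s,np.array([.539,-.383,.079])),'mid',proj(s,np.array([.5405,-.3985,.083])),'seen',400+170/6.667-.5,280+98/6.667-.5)
E
python3 -m inch '[{"fingers":-1,"delta_pos":[0,0,5.5],"twist":[0,0,0]},{"fingers":-1,"delta_pos":[0,0,6],"twist":[0,0,0]},{"fingers":-1,"delta_pos":[0,0,6],"twist":[0,0,0]},{"fingers":-1,"delta_pos":[0,0,6],"twist":[0,0,0]},{"fingers":-1,"delta_pos":[0,0,6],"twist":[0,0,0]}]'; python3 -m inch '[{"fingers":-1,"delta_pos":[0,0,6],"twist":[0,0,0]},{"fingers":-1,"delta_pos":[0,0,6],"twist":[0,0,0]},{"fingers":-1,"delta_pos":[0,0,6],"twist":[0,0,0]},{"fingers":-1,"delta_pos":[0,0,6],"twist":[0,0,0]},{"fingers":-1,"delta_pos":[0,0,6],"twist":[0,0,0]}]'; python3 plan.py .627 .277 .16 85
```

```text
on tip pred [424.95075141 294.50919576] mid [430.39228932 297.45307261] seen 424.9987250637468 294.19926503674816
time: 34.0
tool_pos: [0.3628, -0.0987, 0.203]
tool_rot: [0.478, -0.521, 0.477, 0.522]
contact_force: [0.5, 0.1, 0.7]
gripper_width: 0.0
time: 34.62
tool_pos: [0.3357, 0.2008, 0.2033]
tool_rot: [0.477, -0.522, 0.477, 0.522]
contact_force: [1.4, 0.0, 0.0]
gripper_width: 0.0
t 34.62 tcp [0.3357 0.2008 0.2033] jaw yaw 95.2 tilt [ 0.     0.001 -1.   ] j6 -1.31 j1 0.35 F [1.4 0.  0. ] g 0.000
delta cm (tool now) [  4.35 -29.69   4.96] | 30.42 rotvec [10.2  0.   0. ] after turn delta [  4.33 -28.36  10.13]
```

```bash
python3 -m inch '[{"fingers":-1,"delta_pos":[0,-5.5,1],"twist":[0,0,0]},{"fingers":-1,"delta_pos":[0,-6,1],"twist":[0,0,0]},{"fingers":-1,"delta_pos":[0,-6,1],"twist":[0,0,0]},{"fingers":-1,"delta_pos":[0,-6,1],"twist":[0,0,0]},{"fingers":-1,"delta_pos":[1,-5.9,1],"twist":[0,0,0]}]'; python3 -m inch '[{"fingers":-1,"delta_pos":[2,0,0],"twist":[0,0,0]},{"fingers":-1,"delta_pos":[1.5,0,0],"twist":[0,0,0]},{"fingers":-1,"delta_pos":[0,0,0],"twist":[0,0,0]}]'; python3 plan.py .627 .277 .125 95; python3 - <<'E'
from h import *
f=grab('side','s18'); cv2.imwrite('pics/s18z.png',cv2.resize(f['pixels'][110:190,290:386],(720,600),interpolation=2))
E
```

```text
time: 35.25
tool_pos: [0.6272, 0.2758, 0.1929]
tool_rot: [0.478, -0.522, 0.477, 0.522]
contact_force: [-0.1, 0.9, 0.8]
gripper_width: 0.003
time: 35.62
tool_pos: [0.6225, 0.2733, 0.1557]
tool_rot: [0.476, -0.521, 0.479, 0.522]
contact_force: [-1.1, -0.4, 0.5]
gripper_width: 0.002
t 35.62 tcp [0.6225 0.2733 0.1557] jaw yaw 95.1 tilt [-0.004 -0.001 -1.   ] j6 -1.36 j1 0.30 F [-1.1 -0.4  0.5] g 0.002
delta cm (tool now) [ 3.07 -0.49  0.33] | 3.13 rotvec [ 0.1 -0.  -0.2] after turn delta [ 3.07 -0.48  0.33]
```

View pics/s18z.png

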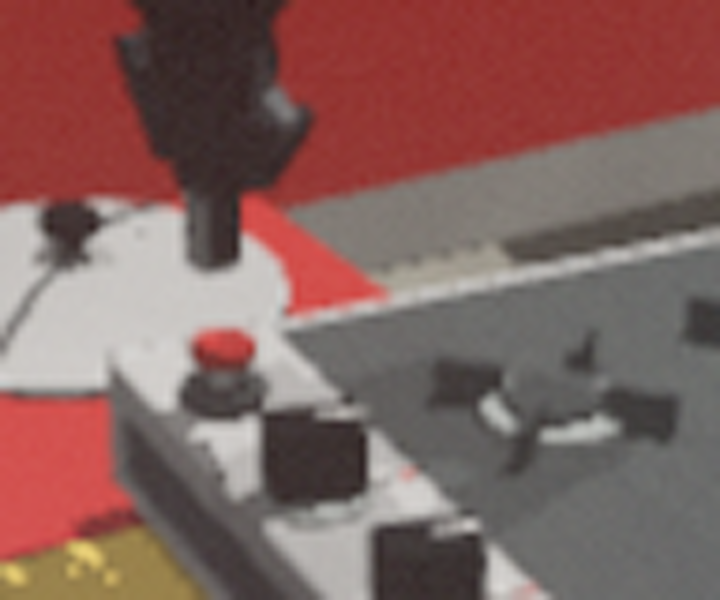

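The closed fingers at zoom (213,265) are above the red head at (223,350). I'll correct by 3–5 mm and press.

```bash
python3 -m inch '[{"fingers":-1,"delta_pos":[1.5,-0.4,0.2],"twist":[0,0,0]},{"fingers":-1,"delta_pos":[1.5,0,0],"twist":[0,0,0]},{"fingers":-1,"delta_pos":[0,0,0],"twist":[0,0,0]}]'; python3 plan.py .627 .277 .115 95;python3 -m inch '[{"fingers":-1,"delta_pos":[1,0,0],"twist":[0,0,0]},{"fingers":-1,"delta_pos":[0.5,0,0],"twist":[0,0,0]},{"fingers":-1,"delta_pos":[0,0,0],"twist":[0,0,0]}]'; python3 plan.py
```

```text
time: 36.05
tool_pos: [0.6272, 0.275, 0.1253]
tool_rot: [0.476, -0.521, 0.479, 0.522]
contact_force: [-0.5, -0.3, -0.2]
gripper_width: -0.001
t 36.05 tcp [0.6272 0.275  0.1253] jaw yaw 95.0 tilt [-0.004 -0.001 -1.   ] j6 -1.35 j1 0.30 F [-0.5 -0.3 -0.2] g -0.001
delta cm (tool now) [ 1.03 -0.01  0.2 ] | 1.05 rotvec [ 0.  -0.  -0.2] after turn delta [ 1.03 -0.    0.2 ]
time: 36.42
tool_pos: [0.6288, 0.2755, 0.1131]
tool_rot: [-0.478, 0.521, -0.478, -0.521]
contact_force: [-0.6, -0.5, 4.2]
gripper_width: -0.002
t 36.42 tcp [0.6288 0.2755 0.1131] jaw yaw 95.0 tilt [ 0. -0. -1.] j6 -1.35 j1 0.30 F [-0.6 -0.5  4.2] g -0.002
```

```bash
python3 -m inch '[{"fingers":-1,"delta_pos":[0.4,0,0],"twist":[0,0,0]},{"fingers":-1,"delta_pos":[0.3,0,0],"twist":[0,0,0]},{"fingers":-1,"delta_pos":[0,0,0],"twist":[0,0,0]}]'; python3 -m inch '[{"fingers":-1,"delta_pos":[0.3,0,0],"twist":[0,0,0]},{"fingers":-1,"delta_pos":[0,0,0],"twist":[0,0,0]}]'; python3 -m inch '[{"fingers":-1,"delta_pos":[0.3,0,0],"twist":[0,0,0]},{"fingers":-1,"delta_pos":[0,0,0],"twist":[0,0,0]}]'
```

```text
time: 36.8
tool_pos: [0.6291, 0.2756, 0.1066]
tool_rot: [-0.478, 0.522, -0.477, -0.521]
contact_force: [-1.9, -1.0, 6.8]
gripper_width: 0.003
time: 37.05
tool_pos: [0.6291, 0.2756, 0.106]
tool_rot: [-0.478, 0.522, -0.477, -0.521]
contact_force: [-6.2, -2.7, 13.2]
gripper_width: -0.003
time: 37.3
tool_pos: [0.6293, 0.2757, 0.1058]
tool_rot: [-0.478, 0.522, -0.477, -0.521]
contact_force: [-12.0, -4.4, 24.0]
gripper_width: -0.003
```

The plunger is at its stop: z .106, force 24 N. Releasing, then back to the fan.

```bash
python3 -m inch '[{"fingers":-1,"delta_pos":[-1,0,0],"twist":[0,0,0]},{"fingers":-1,"delta_pos":[-3,0,0],"twist":[0,0,0]},{"fingers":-1,"delta_pos":[-6,0,0],"twist":[0,0,0]},{"fingers":-1,"delta_pos":[-1,6,0],"twist":[0,0,0]},{"fingers":-1,"delta_pos":[0,6,0],"twist":[0,0,0]}]';python3 -m inch '[{"fingers":-1,"delta_pos":[0,6,0],"twist":[0,0,0]},{"fingers":-1,"delta_pos":[0,6,0],"twist":[0,0,0]},{"fingers":0,"delta_pos":[0,0,-6],"twist":[0,0,0]},{"fingers":0,"delta_pos":[0,0,-6],"twist":[0,0,0]},{"fingers":0,"delta_pos":[0,0,-6],"twist":[0,0,0]}]'; python3 - <<'E'
from h import *
f=grab('side','s19'); cv2.imwrite('pics/s19z.png',cv2.resize(f['pixels'][140:240,300:420],(720,600),interpolation=2))
t=grab('top','t19'); P=pts(t); b=t['pixels'].astype(int); m=((b[...,2]>110)&(b[...,1]<90)&(b[...,0]<90)); ys,xs=np.nonzero(m); k=np.hypot(xs-240,ys-157)<9
print('ign z',np.median(P[ys[k],xs[k],2]),k.sum())
E
python3 plan.py .539 -.385 .18 95
```

```text
time: 37.92
tool_pos: [0.509, 0.2652, 0.2113]
tool_rot: [-0.479, 0.522, -0.477, -0.521]
contact_force: [-0.3, 0.8, 0.1]
gripper_width: -0.003
time: 38.55
tool_pos: [0.4049, 0.074, 0.2093]
tool_rot: [-0.477, 0.522, -0.477, -0.522]
contact_force: [1.5, -0.6, 0.4]
gripper_width: 0.502
ign z 0.11618466224033464 57
t 38.65 tcp [0.4055 0.0708 0.2093] jaw yaw 94.5 tilt [ 0.001 -0.002 -1.   ] j6 -1.66 j1 -0.01 F [0.5 0.3 0.4] g 0.500
delta cm (tool now) [  3.01  -9.7  -46.48] | 47.58 rotvec [-0.5 -0.1  0. ] after turn delta [  2.93  -9.32 -46.57]
```

View pics/s19z.png

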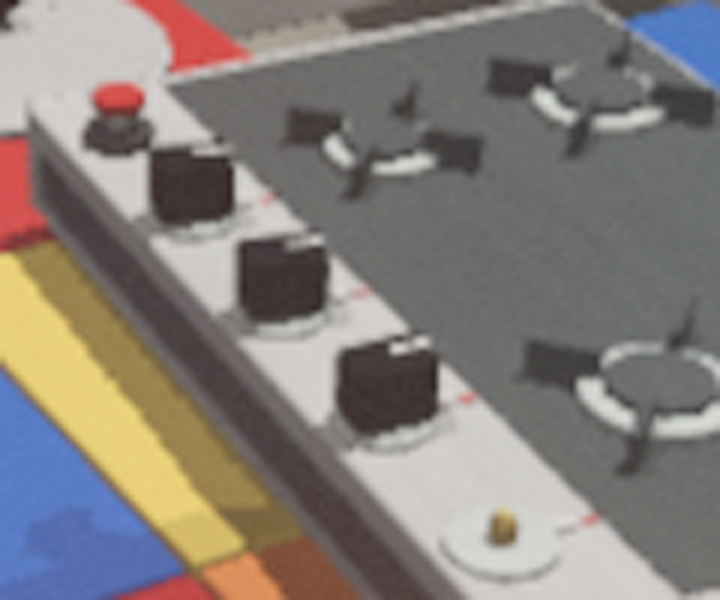

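The igniter is back up (z .116) and the knobs are unchanged. Now switching the fan off.

```bash
python3 -m inch '[{"fingers":0,"delta_pos":[0,0,-6],"twist":[0,0,0]},{"fingers":0,"delta_pos":[0,0,-6],"twist":[0,0,0]},{"fingers":0,"delta_pos":[0.5,0,-6],"twist":[0,0,0]},{"fingers":0,"delta_pos":[0.5,0,-6],"twist":[0,0,0]},{"fingers":0,"delta_pos":[0.5,0,-6],"twist":[0,0,0]}]'; python3 -m inch '[{"fingers":0,"delta_pos":[0.5,0,-6],"twist":[0,0,0]},{"fingers":0,"delta_pos":[0.5,0,-6],"twist":[0,0,0]},{"fingers":0,"delta_pos":[0.5,-4.5,-3],"twist":[0,0,0]},{"fingers":0,"delta_pos":[0,-4.5,-1.4],"twist":[0,0,0]},{"fingers":0,"delta_pos":[0,0,0],"twist":[0,0,0]}]'; python3 plan.py .538 -.382 .062 95
```

```text
time: 39.28
tool_pos: [0.4318, -0.2249, 0.1942]
tool_rot: [-0.478, 0.522, -0.477, -0.521]
contact_force: [-0.4, 0.9, 0.7]
gripper_width: 0.5
time: 39.9
tool_pos: [0.5378, -0.3787, 0.1776]
tool_rot: [0.477, -0.521, 0.477, 0.523]
contact_force: [-0.6, 0.3, -0.0]
gripper_width: 0.497
t 39.90 tcp [ 0.5378 -0.3787  0.1776] jaw yaw 95.1 tilt [-0.001  0.002 -1.   ] j6 -2.39 j1 -0.73 F [-0.6  0.3 -0. ] g 0.497
delta cm (tool now) [11.56 -0.   -0.36] | 11.56 rotvec [ 0.1  0.1 -0.1] after turn delta [ 1.156e+01  1.000e-02 -3.300e-01]
```

```bash
python3 -m inch '[{"fingers":0,"delta_pos":[4,0,-0.3],"twist":[0,0,0]},{"fingers":0,"delta_pos":[4,0,0],"twist":[0,0,0]},{"fingers":0,"delta_pos":[2.5,0,0],"twist":[0,0,0]},{"fingers":0,"delta_pos":[1,0,0],"twist":[0,0,0]},{"fingers":0,"delta_pos":[0,0,0],"twist":[0,0,0]}]'; python3 plan.py; python3 -m inch '[{"fingers":0,"delta_pos":[0,0,-1.2],"twist":[0,0,0]},{"fingers":0,"delta_pos":[0,0,-1.2],"twist":[0,0,0]},{"fingers":0,"delta_pos":[0,0,-1.2],"twist":[0,0,0]},{"fingers":0,"delta_pos":[0,0,-0.6],"twist":[0,0,0]},{"fingers":0,"delta_pos":[0,0,0],"twist":[0,0,0]}]';python3 plan.py
```

```text
time: 40.52
tool_pos: [0.5355, -0.3815, 0.0644]
tool_rot: [0.478, -0.521, 0.478, 0.522]
contact_force: [-0.1, -0.7, 0.3]
gripper_width: 0.503
t 40.52 tcp [ 0.5355 -0.3815  0.0644] jaw yaw 95.0 tilt [-0.001  0.001 -1.   ] j6 -2.39 j1 -0.73 F [-0.1 -0.7  0.3] g 0.503
time: 41.15
tool_pos: [0.5395, -0.4251, 0.0649]
tool_rot: [-0.478, 0.522, -0.478, -0.521]
contact_force: [0.2, -0.7, 1.1]
gripper_width: 0.503
t 41.15 tcp [ 0.5395 -0.4251  0.0649] jaw yaw 95.0 tilt [ 0.    -0.001 -1.   ] j6 -2.43 j1 -0.78 F [ 0.2 -0.7  1.1] g 0.503
```

```bash
python3 -m inch '[{"fingers":0,"delta_pos":[0,0,-0.5],"twist":[0,0,0]},{"fingers":0,"delta_pos":[0,0,-0.3],"twist":[0,0,0]},{"fingers":0,"delta_pos":[0,0,0],"twist":[0,0,0]}]'
```

```text
time: 41.52
tool_pos: [0.5397, -0.4281, 0.0637]
tool_rot: [0.479, -0.519, 0.476, 0.524]
contact_force: [-1.5, 11.3, 4.3]
gripper_width: 0.497
```

At the off stop (11 N). I'm backing off, leaving and making the final checks.

```bash
python3 -m inch '[{"fingers":0,"delta_pos":[0,0,1.3],"twist":[0,0,0]},{"fingers":0,"delta_pos":[-4,0,0],"twist":[0,0,0]},{"fingers":0,"delta_pos":[-6,0,0],"twist":[0,0,0]},{"fingers":0,"delta_pos":[-4,3,0],"twist":[0,0,0]},{"fingers":0,"delta_pos":[0,6,0],"twist":[0,0,0]}]'; python3 -m inch '[{"fingers":0,"delta_pos":[0,6,0],"twist":[0,0,0]},{"fingers":0,"delta_pos":[0,0,3],"twist":[0,0,0]},{"fingers":0,"delta_pos":[0,0,5],"twist":[0,0,0]},{"fingers":0,"delta_pos":[0,0,5],"twist":[0,0,0]},{"fingers":0,"delta_pos":[0,0,0],"twist":[0,0,0]}]'; python3 plan.py;python3 - <<'E'
from h import *
f=grab('side','s20'); t=grab('top','t20'); o=np.zeros((600,800,3),np.uint8)
o[:267,:320]=cv2.resize(f['pixels'][280:330,400:460],(320,267),interpolation=2); o[:267,330:650]=cv2.resize(t['pixels'][172:197,420:450],(320,267),interpolation=2)
o[270:570]=cv2.resize(t['pixels'][140:200,230:390],(800,300),interpolation=2); cv2.imwrite('pics/fin.png',o)
P=pts(t)
for c in((.6187,.177),(.609,.0665),(.6005,-.0418)):
    u,v=proj(t,np.array([*c,.125])); u,v=int(round(u)),int(round(v)); print('knob top z',P[v-2:v+3,u-2:u+3,2].mean().round(4))
print('off tip pred',proj(f,np.array([.542,-.4145,.079])))
E
```

```text
time: 42.15
tool_pos: [0.4511, -0.4291, 0.2108]
tool_rot: [-0.476, 0.526, -0.478, -0.518]
contact_force: [-0.9, 0.2, -0.2]
gripper_width: 0.499
time: 42.78
tool_pos: [0.3777, -0.3004, 0.2042]
tool_rot: [-0.477, 0.522, -0.477, -0.522]
contact_force: [-0.2, -0.5, 1.0]
gripper_width: 0.499
t 42.77 tcp [ 0.3777 -0.3004  0.2042] jaw yaw 95.2 tilt [-0.    -0.001 -1.   ] j6 -2.49 j1 -0.83 F [-0.2 -0.5  1. ] g 0.499
knob top z 0.1255
knob top z 0.1252
knob top z 0.1251
off tip pred [435.63778853 303.25450934]
```

View pics/fin.png

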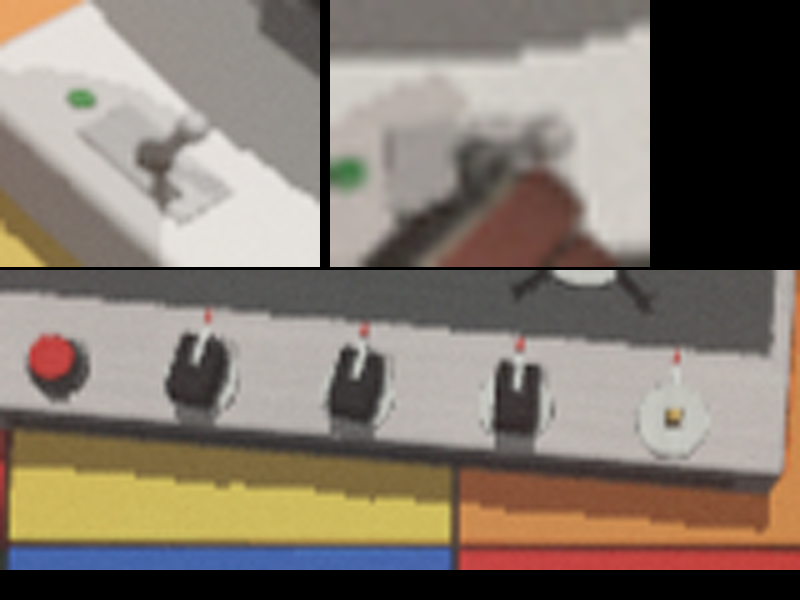

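View pics/s20.png

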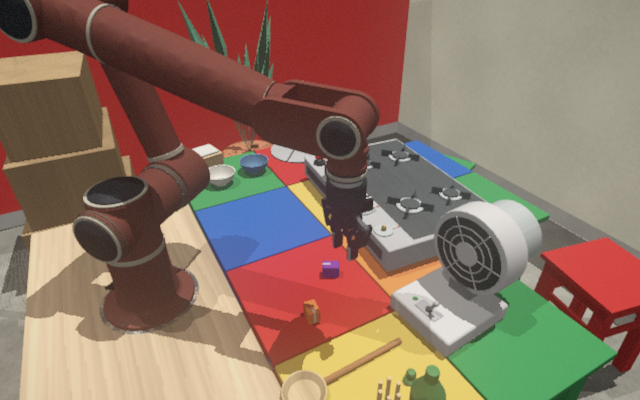

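The bat leans to off, with the ball at (436,302) against (436,303) at the start. The igniter is up, all the knobs are down and everything else is in place.

```bash
python3 -c "
from plant import manip; print(manip.job_done())"
```

```text
the job is handed in; nothing more can be done
None
```

I carried out the whole task and handed it in at about 43 s of the 192 s allowed; the hand-in gives no verdict.

**Knobs and valves:** Only three black knobs were on the stand. I fitted two on the valves found open (the two left ones) and turned both clockwise to shut. The third went on the closed valve next to them; the rightmost closed valve has no knob. One knob was knocked about 2.5 cm aside partway through, and I measured it again before picking it up.

**Fan and igniter:** I switched the fan on. I pressed the igniter to its stop, where the tool read z .106 m and 24 N, and let it spring back. I then switched the fan off.

**Last checks:**
- **Knob height:** the knob tops measured z ≈ .125 m, so they are fully seated.
- **Pointers and tabs:** the pointers lie over the tabs, about 10–15° clockwise on the two turned valves, within the 30° allowed. Both tabs point at the red marks. I judged the shut angles from the pictures and the turn applied, not from a reading.
- **Igniter and switch:** the igniter head is back up at z ≈ .116 m. The switch ball is back at its starting place in the side view.
- **Bystanders:** the bowls and skimmer look unmoved by eye. The stopper was not checked separately; the arm never worked near it.

**Disagreement:** the top camera read the valves' y about 3 mm high compared with where the knobs went on. I corrected this from the side view and the contact forces.

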